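# Unstack the camera goods and set out the stall

### The arm

A 7-joint arm with a two-finger parallel gripper is mounted at the origin on the work surface. World frame = base frame: x ahead of the robot, y to its left, z up, the work surface at z = 0. Lengths are in m, angles in rad, forces in N, time in s.
With the tool pointing down it reaches from about 0.425 to 0.925 m from the base axis. Payload 6.8 kg.
Tool frame: the origin (TCP) lies on the front face of the gripper's body, between the roots of the fingers; the fingertips stand 73 mm ahead of it and the grasp point (between the pads) lies 54 mm ahead of it; z points along the fingers, y is the line along which they close (so a half turn about z gives the same grasp; the last joint's range is limited). The gripper opens to 85 mm and grips with 20 to 120 N. Pads are 22 mm wide; open, the fingers measure 114 mm over their backs; the gripper's body (76 mm by 85 mm) begins 54 mm behind the grasp point. The pads swing forward as they close: fully open they stand 13 mm farther back than shut.
Start: joints at [1.168, 0.477, 0.022, 1.555, -0.011, 1.109, -0.083], TCP at [0.196, -0.646, 0.304] pointing down, gripper open.
Joint ranges: [-2.96, 2.96], [-0.34, 2.1], [-1.41, 1.46], [0.24, 2.44], [-1.37, 4.51], [0.17, 1.92], [-2.96, 2.96]. Speed limits (rad/s): [2.39, 2.39, 3.14, 3.14, 3.14, 3.14, 3.14].

### API

Orientations are given as a unit quaternion [w, x, y, z].
In Python, from station import bot, optics gives the robot as it stands.
- The arm moves only by the tool drive_tool, never from a script. Its argument "deltas" is a list of rows, each an object with "gripper": the closure in counts, from 0 (fully open) to 255 (shut); "offset": the shift along the tool's x, y, z in units of 1000 mm (1.0 is 1000 mm), a list of three; "angular": the turn, a rotation vector about the tool's x, y, z in units of 45 degrees (1.0 is 45 degrees), a list of three. In form: [{"gripper": gripper, "offset": [dx, dy, dz], "angular": [rx, ry, rz]}, ...]. A call has 1 to 5 rows; each row is the pose to reach, as a shift and turn from the pose commanded when the call began, along the tool's axes at that moment; what a row does not reach only later rows make up. A row lasts 1/10 s, in which the tool goes at most 50 mm and 8.59 degrees, less where a joint would pass 70% of its speed; a pose out of reach is approached as far as the arm can. A call with a number of a shift or a turn outside -1 to 1 is refused whole. A call with a gripper value outside its range is refused whole. The fingers move at their own pace and stop on an object; "grip_force" is the grip in N (left out, the last holds). Time passes only in rows, so rows that repeat a pose let the fingers close. It gives the time, the measured TCP pose, the force, the opening and the grip force at its end, in the units of the state.
- bot.get_obs(): the state, without advancing time (a new reading comes with each control period).
- optics.read_camera(name): name is "side" or "top" or "wrist"; returns the picture (384x512x3 uint8, blue, green, red); there is no depth.
- optics.camera_model(name): a dict with "fx", "fy", "cx", "cy" (pixels), "cam_to_world" (4x4, takes a point from camera to world coordinates). Camera axes: x right, y up, looking along -z (the intrinsics and any distortion apply to the point x, -y, -z); pixel columns grow to the right and rows downward; lengths in m; the calibration is good to about 2 mm. A picture is of the moment at which its call begins: read the wrist's pose just before it. camera_model takes no time and is no camera call; for the wrist camera it gives the pose at the moment of the call.
- bot.hand_in(): hands the job in; it is judged then, once.
The state is a dict: "t": time; "q": joint angles; "joint_vel": joint speeds; "joint_torque": joint torques, N m; "eef_pos": TCP position; "tool_rot": TCP orientation; "contact_force": force on the tool from outside, world axes, zero at the start; "torque": the same for the moment, N m; "gripper_width": opening from 0.0 (shut) to 1.0 (fully open); "grasp_force": force on a finger pad.
Only numpy, scipy, OpenCV 4.12 (cv2) and the standard library are available. Lean on these libraries where they do the work, as an engineer would, in place of code of your own. Each camera call takes 0.05 s, during which the arm holds its last target. There are 200 camera calls.

### The job

Take the two stacks of camera goods apart and set them out on the stall: press the lens, glass up, fully home into the foam cutout of the padded case, and stand the tin in the middle of the round plinth, the box in the middle of the square plinth and the light meter upright in the middle of the oblong plinth, lengthways along it. Never let the lens tip over, and leave the bottle and the bowl where they are.

Things in the scene. Friction and masses are not known exactly. Their poses are not given: they have to be found in the camera images.
- lens: camera lens, black cylinder 46 mm in diameter and 62 mm tall with a ribbed grip band and a green glass in its top face; its foot is bevelled over the lowest 4 mm; about 0.24 kg; at the start it stands upright, glass up, on top of the tin or of the box (which one varies). Origin: centre of its underside, z up through the glass.
- meter: light meter, black oblong block 58 mm (its x) by 30 mm (its y) by 36 mm tall, with a small white dome standing 7 mm proud of its top near the +x end; about 0.12 kg; at the start it stands on top of the box or of the tin, whichever does not carry the lens. Origin: centre of its underside, z up.
- tin: round plain brass tin, 66 mm in diameter, 40 mm tall, about 0.16 kg, standing on the table with the lens or the meter stacked on it at the start. Origin: centre of its underside, z up.
- box: square grey plastic box, 60 by 60 mm (sides along its x and y), 40 mm tall, about 0.18 kg, standing on the table with the lens or the meter stacked on it at the start. Origin: centre of its underside, z up.
- round_plinth: low round wooden display plinth, 100 mm in diameter, 20 mm high, fixed; place of the tin. Origin: centre of its underside (its top is at z = 20 mm).
- square_plinth: low square wooden display plinth, 96 by 96 mm, 20 mm high, fixed; place of the box. Origin: centre of its underside (its top is at z = 20 mm).
- oblong_plinth: low oblong wooden display plinth, 106 mm (its x) by 60 mm (its y), 20 mm high, fixed; place of the light meter. Origin: centre of its underside (its top is at z = 20 mm).
- case: padded case, fixed: aluminium tray 104 x 104 mm full of grey foam 34 mm high, place of the lens. Round cutout in its middle, 26 mm deep (floor 8 mm above origin); four springy black foam lips, sloped outward at the top as a guide, leave 43 mm for the lens: push it down with 5 to 12 N; home, 36 mm of it stands proud of the foam. Origin: centre of underside, z up.
- bottle: bystander: green glass bottle, 56 mm in diameter, 150 mm tall, standing to the robot's right of the goods. Origin: centre of its underside.
- bowl: bystander: small steel bowl, 110 mm across the rim, 45 mm tall, to the robot's left of the goods. Origin: centre of its underside.
Mind the look-alikes: they are no part of the job. Leave any black or yellow look-alike of the oblong_plinth alone.

How it is judged:
At the end, for the whole second after the job is handed in: Lens upright in the cutout, within 5 mm of its centre and 4 mm of its floor; tin, box and meter upright on the round, square and oblong plinth, within 14 mm of its centre, the meter's long side within 0.3 rad of the plinth's; all released and at rest (horizontal distance between lens and case below 0.005 m and z of lens in the frame of case between 0.004 and 0.012 m and angle between each of lens, tin, box, meter's own z axis and vertical below 0.1 rad and linear speed of each of lens, tin, box, meter below 0.02 m/s and horizontal distance between tin and round_plinth below 0.014 m and z of tin in the frame of round_plinth between 0.016 and 0.024 m and horizontal distance between box and square_plinth below 0.014 m and z of box in the frame of square_plinth between 0.016 and 0.024 m and horizontal distance between meter and oblong_plinth below 0.014 m and z of meter in the frame of oblong_plinth between 0.016 and 0.024 m and angle between the x axis of meter and the x axis of oblong_plinth, either way round below 0.3 rad); the robot touches nothing.
It fails at once if the lens tips over (angle between lens's own z axis and vertical above 0.8 rad).
It fails at once if the bottle is moved by more than 30 mm (distance of bottle from where it was at the start of the episode above 0.03 m).
It fails at once if the bowl is moved by more than 30 mm (distance of bowl from where it was at the start of the episode above 0.03 m).
It also fails if it takes over 128 s, if anything falls off the work surface, if the arm or the gripper's body presses on something with over 40 N, if the wrist force passes 120 N, or if a joint passes its speed limit or range.

## Working session

There is one attempt and no reset: what is moved stays moved. The work goes in short steps, Python scripts to look and compute and a tool call to move; the robot and the scene stay as the last step left them, time stands still between calls to the robot, and variables do not carry over. Pictures are saved under pics/ and viewed, at most 17 in all, crops included, and the job is handed in when it is done.

Besides the shell and the picture viewer there is one more tool, called after "Request:" as name([rows], argument=value, ...), one row to a line, values as JSON. drive_tool: Moves the arm, as the interface text tells. Its arguments: {"type":"object","properties":{"deltas":{"type":"array"},"grip_force":{"type":"number"}},"required":["deltas"]}

```bash
mkdir -p pics; ls
python3 - <<'E'
from station import bot, optics
import cv2, json
for n in("top","side"):
    im=optics.read_camera(n); cv2.imwrite(f"pics/{n}0.png",im)
    m=optics.camera_model(n); print(n,{k:(v.tolist() if hasattr(v,'tolist') else v) for k,v in m.items()})
print(bot.get_obs())
E
```

```text
pics
top {'fx': 387.81174500738365, 'fy': 387.81174500738365, 'cx': 251.734224864594, 'cy': 193.24172402908474, 'cam_to_world': [[-0.020014093744590133, 0.989381056251698, -0.14396027779167897, 0.3145193075646039], [-0.9996969244259323, -0.017738983187275605, 0.017070084030661063, 0.012090827643783306], [0.014335108821178555, 0.14425828920986197, 0.9894362286925464, 1.2094844506269171], [0.0, 0.0, 0.0, 1.0]]}
side {'fx': 377.73334555946883, 'fy': 377.73334555946883, 'cx': 259.50172539551096, 'cy': 193.33613588810124, 'cam_to_world': [[-0.9897817292652523, 0.07041503668932696, -0.12399133445821049, 0.39072720270890743], [-0.14108519290655547, -0.6096484190864458, 0.7800152392408224, 0.809236583741393], [-0.020666319343490117, 0.7895381736898085, 0.6133533855220454, 0.7142679476770318], [0.0, 0.0, 0.0, 1.0]]}
{'t': 0.1, 'q': array([ 1.16791636,  0.47773239,  0.02233449,  1.55634481, -0.01149952,
        1.10929838, -0.08312631]), 'joint_vel': array([-3.25584244e-04, -2.55171933e-03, -1.60326973e-03, -5.69332133e-04,
        9.14992361e-04,  3.84501634e-05, -1.71705246e-04]), 'joint_torque': array([ 4.88167541e-03, -5.97755349e+01,  1.61351714e+00, -2.81954759e+01,
        1.27769104e-02,  5.07928751e-03,  3.22895801e-05]), 'eef_pos': array([ 0.19599015, -0.64548984,  0.30301594]), 'tool_rot': array([-8.07782349e-04,  9.89157314e-01,  1.46857493e-01, -1.79305259e-04]), 'contact_force': array([ 0.01374216, -0.20715615,  0.28399695]), 'torque': array([-0.02048588, -0.01338237, -0.0061978 ]), 'grasp_force': 0.0, 'gripper_width': 1.0017823263591314}
```

View pics/top0.png

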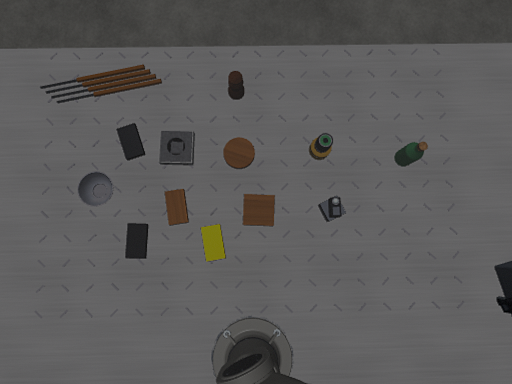

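View pics/side0.png

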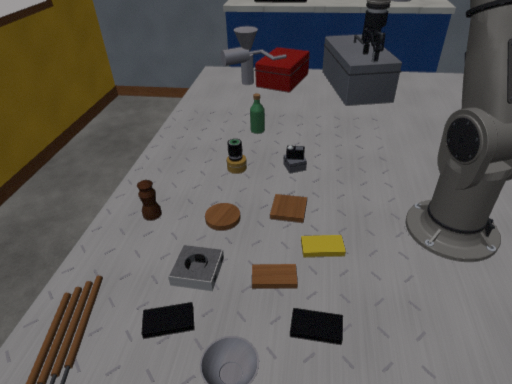

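Top view: the lens stands on the tin at (321,147), green glass at (326,140). The meter is on the box at (333,208). The case is at (177,147), the round plinth at (239,153), the square plinth at (259,210), the bottle at (410,154) and the bowl at (96,189). Candidates for the oblong plinth are wood brown (177,207), black (131,141) and (137,241), and yellow (213,243). I choose the wooden one at (177,207) and check it in a close crop.

```bash
cat > h.py <<'E'
import numpy as np, cv2
from station import bot, optics
from scipy.spatial.transform import Rotation as R
def toworld(m,uv,z):
    T=np.array(m["cam_to_world"]);uv=np.atleast_2d(np.array(uv,float))
    d=np.c_[(uv[:,0]-m["cx"])/m["fx"],-(uv[:,1]-m["cy"])/m["fy"],-np.ones(len(uv))]@T[:3,:3].T
    o=T[:3,3]; return (o+d*((z-o[2])/d[:,2])[:,None])
def topix(m,P):
    T=np.array(m["cam_to_world"]);p=(np.atleast_2d(P)-T[:3,3])@T[:3,:3]
    return np.c_[m["cx"]-m["fx"]*p[:,0]/p[:,2], m["cy"]+m["fy"]*p[:,1]/p[:,2]]
def rows(target_grasp,yaw,grasp=0.054):
    """tool-frame shift/turn from present pose to grasp point target, tool down, y axis at world yaw"""
    s=bot.get_obs();q=s["tool_rot"];Rt=R.from_quat([q[1],q[2],q[3],q[0]])
    best=None
    for k in(0,1):
        a=yaw+k*np.pi; y=np.array([np.cos(a),np.sin(a),0]);z=np.array([0,0,-1.]);x=np.cross(y,z)
        rv=(Rt.inv()*R.from_matrix(np.c_[x,y,z])).as_rotvec()
        if best is None or np.linalg.norm(rv)<np.linalg.norm(best): best=rv
    t=np.array(target_grasp)+[0,0,grasp]
    d=Rt.inv().apply(t-s["eef_pos"])
    print("offset",d.round(4),"ang",(best/(np.pi/4)).round(3),"eef",s["eef_pos"].round(4),"t",s["t"],"q",s["q"].round(2))
E
python3 - <<'E'
from h import *
im=cv2.imread("pics/top0.png");m=optics.camera_model("top")
c=im[110:270,100:360];cv2.imwrite("pics/crop0.png",cv2.resize(c,None,fx=3,fy=3,interpolation=cv2.INTER_CUBIC))
hsv=cv2.cvtColor(im,cv2.COLOR_BGR2HSV)
mask=((hsv[...,1]>90)&(hsv[...,0]<25)&(hsv[...,2]>40)).astype(np.uint8)*255
for n,(u,v) in dict(round=(239,153),square=(259,210),oblong=(177,207)).items():
    k=np.zeros_like(mask);k[v-28:v+28,u-28:u+28]=mask[v-28:v+28,u-28:u+28]
    cs,_=cv2.findContours(k,cv2.RETR_EXTERNAL,cv2.CHAIN_APPROX_NONE);C=max(cs,key=cv2.contourArea)
    w=toworld(m,C[:,0,:],0.02)[:,:2].astype(np.float32)
    r=cv2.minAreaRect(w);print(n,r)
E
```

```text
round ((0.6180848479270935, 0.029061317443847656), (0.0944436565041542, 0.09366748481988907), 89.09475708007812)
square ((0.4369167983531952, -0.02760714292526245), (0.09391503781080246, 0.09402243793010712), 86.35099029541016)
oblong ((0.4509675204753876, 0.22526322305202484), (0.10395489633083344, 0.06023631989955902), 7.928786754608154)
```

View pics/crop0.png

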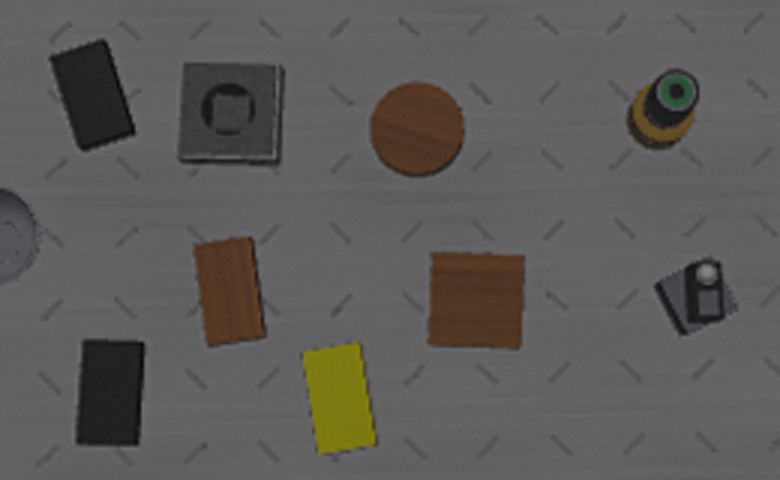

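Crop: the wooden oblong plinth at crop (229,292) is the brown one. The black and yellow ones are look-alikes. The lens glass is at crop (677,91), the meter at (706,292), and the case cutout at (229,109).

Run:
```python
from h import *
m=optics.camera_model("top")
f=lambda x,y:((x+.5)/3-.5+100,(y+.5)/3-.5+110)
print("lens",toworld(m,f(677,91),.102)); print("meter",toworld(m,f(705,292),.076)); print("case hole",toworld(m,f(229,109),.034))
print("case corners",toworld(m,[f(184,64),f(282,66),f(277,162),f(179,160)],.034)[:,:2])
L=toworld(m,f(677,91),.102)[0]
rows([L[0],L[1],.22],-np.pi/2)
w=optics.camera_model("wrist");o=bot.get_obs()
T=np.array(w["cam_to_world"]);q=o["tool_rot"];Rt=R.from_quat([q[1],q[2],q[3],q[0]])
print("cam in tool",Rt.inv().apply(T[:3,3]-o["eef_pos"]),"look",Rt.inv().apply(-T[:3,2]),w["fx"],w["cx"],w["cy"])
```

```text
lens [[ 0.63063585 -0.2275561   0.102     ]]
meter [[ 0.43407713 -0.25110367  0.076     ]]
case hole [[0.63821059 0.22434932 0.034     ]]
case corners [[0.68721843 0.27149312]
 [0.68347793 0.16960147]
 [0.5812208  0.17458414]
 [0.58501566 0.27522894]]
offset [ 0.5373 -0.2736  0.0294] ang [-0.002  0.     0.375] eef [ 0.196  -0.6455  0.303 ] t 0.1 q [ 1.17  0.48  0.02  1.56 -0.01  1.11 -0.08]
cam in tool [ 0.08021762 -0.00057382 -0.06974272] look [-3.13504923e-01  5.62564912e-04  9.49586408e-01] 287.6015697166691 259.8527864607603 187.6521132724157
```

Request:
drive_tool([
  {"gripper": 0,"offset": [0.04,-0.02,0],"angular": [0,0,0]},
  {"gripper": 0,"offset": [0.08,-0.04,0],"angular": [0,0,0]},
  {"gripper": 0,"offset": [0.12,-0.06,0],"angular": [0,0,0]},
  {"gripper": 0,"offset": [0.16,-0.08,0],"angular": [0,0,0]},
  {"gripper": 0,"offset": [0.18,-0.09,0],"angular": [0,0,0]},
], grip_force=40)

```text
t: 0.6
eef_pos: [0.346, -0.5037, 0.3036]
tool_rot: [-0.001, 0.989, 0.15, 0.001]
contact_force: [1.0, -0.6, 1.0]
gripper_width: 1.002
grasp_force: 0.0
```

Request:
drive_tool([
  {"gripper": 0,"offset": [0.04,-0.02,0],"angular": [0,0,0]},
  {"gripper": 0,"offset": [0.08,-0.04,0],"angular": [0,0,0]},
  {"gripper": 0,"offset": [0.12,-0.06,0],"angular": [0,0,0]},
  {"gripper": 0,"offset": [0.16,-0.08,0],"angular": [0,0,0]},
  {"gripper": 0,"offset": [0.18,-0.09,0],"angular": [0,0,0]},
])

```text
t: 1.1
eef_pos: [0.4915, -0.3647, 0.3036]
tool_rot: [-0.001, 0.989, 0.15, 0.001]
contact_force: [-0.1, 0.3, -0.4]
gripper_width: 0.999
grasp_force: 0.0
```

Request:
drive_tool([
  {"gripper": 0,"offset": [0.04,-0.02,0],"angular": [0,0,0.12]},
  {"gripper": 0,"offset": [0.08,-0.04,0],"angular": [0,0,0.24]},
  {"gripper": 0,"offset": [0.12,-0.06,0],"angular": [0,0,0.375]},
  {"gripper": 0,"offset": [0.16,-0.085,0],"angular": [0,0,0.375]},
  {"gripper": 0,"offset": [0.177,-0.094,0],"angular": [0,0,0.375]},
])

```text
t: 1.6
eef_pos: [0.6333, -0.2216, 0.3033]
tool_rot: [-0.002, 1.0, 0.004, 0.0]
contact_force: [-0.1, 0.7, 0.6]
gripper_width: 0.997
grasp_force: 0.0
```

Run:
```python
from h import *
w=optics.camera_model("wrist");im=optics.read_camera("wrist");cv2.imwrite("pics/w1.png",im);np.save("w1.npy",w,allow_pickle=True)
rows([.6306,-.2276,.22],-np.pi/2)
```

```text
offset [-0.0039  0.0074  0.0292] ang [-0.005 -0.002  0.012] eef [ 0.6344 -0.2203  0.3032] t 1.65 q [ 0.32  0.48 -0.1   1.56  0.05  1.11 -1.36]
```

View pics/w1.png

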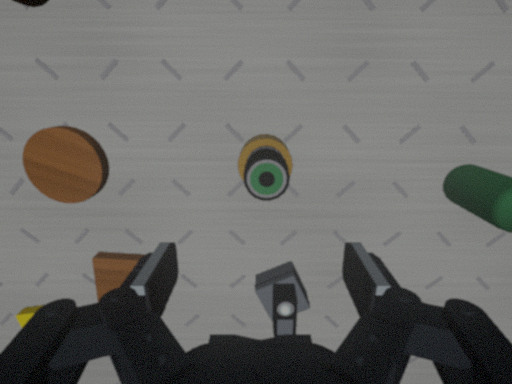

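Wrist view: the lens top is centred at (266,179) on the tin. The meter dome is at (286,310) on the rotated box, and the bottle is at the right, well clear.

Run:
```python
from h import *
w=np.load("w1.npy",allow_pickle=True).item()
im=cv2.imread("pics/w1.png");g=cv2.cvtColor(im,cv2.COLOR_BGR2HSV)
mk=((g[...,0]>55)&(g[...,0]<90)&(g[...,1]>80)).astype(np.uint8);mk[:,380:]=0;mk[:140]=0;mk[230:]=0
C=max(cv2.findContours(mk,0,1)[0],key=cv2.contourArea);c,r=cv2.minEnclosingCircle(C);print(c,r)
L=toworld(w,c,.102)[0];print("lens",L)
print("meter dome",toworld(w,(286,309),.083+.02-.02),"box corners",toworld(w,[(257,272),(292,262),(310,302)],.04)[:,:2])
rows([L[0],L[1],.09],-np.pi/2)
```

```text
(266.2529296875, 178.94705200195312) 15.78233528137207
lens [ 0.63308109 -0.2269352   0.102     ]
meter dome [[ 0.46052421 -0.25401402  0.083     ]] box corners [[ 0.48373616 -0.21765738]
 [ 0.49966443 -0.2642278 ]
 [ 0.43535808 -0.29215433]]
offset [-0.0016  0.0073  0.1592] ang [-0.005 -0.002  0.012] eef [ 0.6344 -0.2203  0.3032] t 1.65 q [ 0.32  0.48 -0.1   1.56  0.05  1.11 -1.36]
```

Request:
drive_tool([
  {"gripper": 0,"offset": [-0.002,0.007,0.03],"angular": [0,0,0]},
  {"gripper": 0,"offset": [-0.002,0.007,0.07],"angular": [0,0,0]},
  {"gripper": 0,"offset": [-0.002,0.007,0.11],"angular": [0,0,0]},
  {"gripper": 0,"offset": [-0.002,0.007,0.14],"angular": [0,0,0]},
  {"gripper": 0,"offset": [-0.002,0.007,0.159],"angular": [0,0,0]},
])

```text
t: 2.15
eef_pos: [0.6262, -0.2353, 0.1416]
tool_rot: [-0.0, 1.0, -0.0, -0.002]
contact_force: [0.1, 0.4, 0.4]
gripper_width: 1.0
grasp_force: 0.0
```

Request:
drive_tool([
  {"gripper": 0,"offset": [0,0,0],"angular": [0,0,0]},
  {"gripper": 60,"offset": [0,0,0],"angular": [0,0,0]},
  {"gripper": 100,"offset": [0,0,0],"angular": [0,0,0]},
  {"gripper": 140,"offset": [0,0,0],"angular": [0,0,0]},
  {"gripper": 200,"offset": [0,0,0],"angular": [0,0,0]},
], grip_force=50)

```text
t: 2.65
eef_pos: [0.6296, -0.2341, 0.1468]
tool_rot: [-0.0, 1.0, 0.0, 0.002]
contact_force: [-0.7, 4.0, 6.6]
gripper_width: 0.529
grasp_force: 49.9
```

Request:
drive_tool([
  {"gripper": 255,"offset": [0,0,0],"angular": [0,0,0]},
  {"gripper": 255,"offset": [0,0,0],"angular": [0,0,0]},
  {"gripper": 255,"offset": [0,0,0],"angular": [0,0,0]},
  {"gripper": 255,"offset": [0,0,0],"angular": [0,0,0]},
  {"gripper": 255,"offset": [0,0,0],"angular": [0,0,0]},
], grip_force=60)

```text
t: 3.15
eef_pos: [0.6296, -0.2341, 0.1469]
tool_rot: [0.0, 1.0, 0.0, 0.002]
contact_force: [-1.3, 3.1, 6.8]
gripper_width: 0.522
grasp_force: 59.6
```

Request:
drive_tool([
  {"gripper": 255,"offset": [0,0,-0.01],"angular": [0,0,0]},
  {"gripper": 255,"offset": [0,0,-0.03],"angular": [0,0,0]},
  {"gripper": 255,"offset": [0,0,-0.06],"angular": [0,0,0]},
  {"gripper": 255,"offset": [0,0,-0.09],"angular": [0,0,0]},
  {"gripper": 255,"offset": [0,0,-0.1],"angular": [0,0,0]},
])

```text
t: 3.65
eef_pos: [0.6294, -0.2357, 0.2487]
tool_rot: [0.001, 1.0, -0.0, 0.002]
contact_force: [0.6, -0.4, -1.8]
gripper_width: 0.524
grasp_force: 61.1
```

Request:
drive_tool([
  {"gripper": 255,"offset": [0,0,0],"angular": [0,0,0]},
  {"gripper": 255,"offset": [0,0,0],"angular": [0,0,0]},
])

```text
t: 3.85
eef_pos: [0.6275, -0.2347, 0.2436]
tool_rot: [-0.0, 1.0, 0.0, -0.001]
contact_force: [0.2, -0.0, -2.9]
gripper_width: 0.522
grasp_force: 61.1
```

Run:
```python
from h import *
w=optics.camera_model("wrist");im=optics.read_camera("wrist");s=optics.read_camera("side")
cv2.imwrite("pics/w2.png",np.hstack([im[100:384,100:420],cv2.resize(s[60:202,180:340],None,fx=2,fy=2,interpolation=cv2.INTER_CUBIC)]));cv2.imwrite("pics/w2f.png",im);np.save("w2.npy",w,allow_pickle=True)
print({k:np.round(v,4) for k,v in bot.get_obs().items() if k in("t","eef_pos","tool_rot","contact_force")})
rows([.634,.223,.16],-np.pi/2)
```

```text
{'t': np.float64(3.95), 'eef_pos': array([ 0.6273, -0.2345,  0.2428]), 'tool_rot': array([-4.0e-04,  1.0e+00,  1.0e-04, -1.7e-03]), 'contact_force': array([ 0.5069, -0.0671, -2.755 ])}
offset [ 0.0069 -0.4575  0.0292] ang [-0.001  0.004  0.   ] eef [ 0.6273 -0.2345  0.2428] t 3.95 q [ 0.33  0.53 -0.1   1.62  0.06  1.   -1.35]
```

View pics/w2.png

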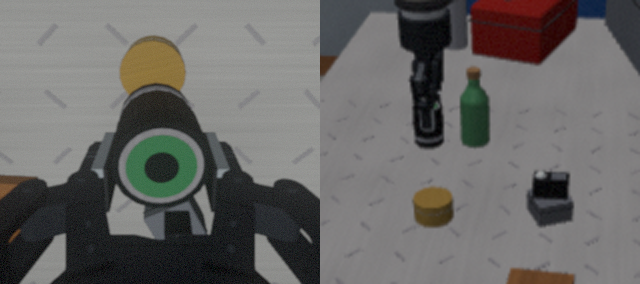

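Lens held upright; glass at full-image (262,266). The tin is left standing at about (253,170), and the meter and box are undisturbed.

Request:
drive_tool([
  {"gripper": 255,"offset": [-0.02,-0.03,0],"angular": [0,0,0]},
  {"gripper": 255,"offset": [-0.04,-0.07,0],"angular": [0,0,0]},
  {"gripper": 255,"offset": [-0.05,-0.11,0],"angular": [0,0,0]},
  {"gripper": 255,"offset": [-0.05,-0.15,0],"angular": [0,0,0]},
  {"gripper": 255,"offset": [-0.05,-0.19,0],"angular": [0,0,0]},
])

```text
t: 4.45
eef_pos: [0.5771, -0.0434, 0.2436]
tool_rot: [0.0, 1.0, -0.0, -0.001]
contact_force: [1.3, -0.5, -2.7]
gripper_width: 0.524
grasp_force: 61.2
```

Request:
drive_tool([
  {"gripper": 255,"offset": [0,-0.04,0],"angular": [0,0,0]},
  {"gripper": 255,"offset": [0,-0.08,0],"angular": [0,0,0]},
  {"gripper": 255,"offset": [0,-0.12,0],"angular": [0,0,0]},
  {"gripper": 255,"offset": [0,-0.16,0],"angular": [0,0,0]},
  {"gripper": 255,"offset": [0,-0.2,0],"angular": [0,0,0]},
])

```text
t: 4.95
eef_pos: [0.5775, 0.1566, 0.2435]
tool_rot: [0.0, 1.0, 0.0, -0.001]
contact_force: [0.9, -0.7, -2.2]
gripper_width: 0.52
grasp_force: 61.2
```

Request:
drive_tool([
  {"gripper": 255,"offset": [0,-0.03,0],"angular": [0,0,0]},
  {"gripper": 255,"offset": [0,-0.055,0],"angular": [0,0,0]},
  {"gripper": 255,"offset": [0,-0.068,0],"angular": [0,0,0]},
  {"gripper": 255,"offset": [0,-0.068,0],"angular": [0,0,0]},
  {"gripper": 255,"offset": [0,-0.068,0],"angular": [0,0,0]},
])

```text
t: 5.45
eef_pos: [0.5783, 0.2216, 0.2441]
tool_rot: [0.001, 1.0, -0.0, -0.001]
contact_force: [0.2, -0.5, -2.2]
gripper_width: 0.526
grasp_force: 61.2
```

Run:
```python
from h import *
w=optics.camera_model("wrist");im=optics.read_camera("wrist")
cv2.imwrite("pics/w3.png",im);np.save("w3.npy",w,allow_pickle=True)
print({k:np.round(v,4) for k,v in bot.get_obs().items() if k in("t","eef_pos","tool_rot","contact_force")})
```

```text
{'t': np.float64(5.5), 'eef_pos': array([0.5785, 0.221 , 0.2443]), 'tool_rot': array([ 9.e-04,  1.e+00, -1.e-03, -3.e-04]), 'contact_force': array([-0.2694, -0.0703, -2.7199])}
```

View pics/w3.png

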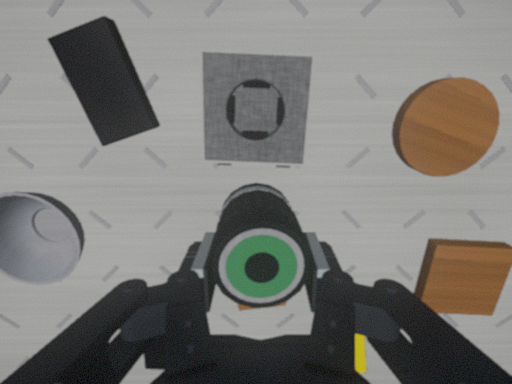

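The case hole is at (256,109), and the case corners are at (204,53), (311,57), (303,163) and (206,160). The glass of the held lens is at (262,266), and the bowl is at the far left, clear.

Run:
```python
from h import *
w=np.load("w3.npy",allow_pickle=True).item();im=cv2.imread("pics/w3.png")
g=cv2.cvtColor(im,cv2.COLOR_BGR2GRAY);sub=g[65:152,212:298]
_,b=cv2.threshold(sub,0,255,cv2.THRESH_BINARY_INV+cv2.THRESH_OTSU)
b=cv2.morphologyEx(b,cv2.MORPH_OPEN,np.ones((3,3)))
pts=np.argwhere(b>0)[:,::-1]+[212,65];hull=cv2.convexHull(pts.astype(np.int32))[:,0]
W=toworld(w,hull,.034)[:,:2];c,r=cv2.minEnclosingCircle(W.astype(np.float32));print("hole",c,r)
K=toworld(w,[(204,53),(311,57),(303,163),(206,160)],.034)[:,:2];print(K,K.mean(0))
h=cv2.cvtColor(im,cv2.COLOR_BGR2HSV);mk=((h[...,0]>50)&(h[...,0]<95)&(h[...,1]>60)).astype(np.uint8);mk[:220]=0
C=max(cv2.findContours(mk,0,1)[0],key=cv2.contourArea)
o=bot.get_obs();z=o["eef_pos"][2]-.045
for z in(z,z-.006):
    cc,rr=cv2.minEnclosingCircle(toworld(w,C[:,0],z)[:,:2].astype(np.float32));print("lens",cc,rr,"tcp",o["eef_pos"])
# ray heights: hole centre via top camera
```

```text
hole (0.6424695253372192, 0.22631710767745972) 0.027923593297600746
[[0.69165514 0.27099593]
 [0.68832839 0.17589168]
 [0.59158111 0.17856222]
 [0.59478832 0.27502674]] [0.64158824 0.22511914]
lens (0.5819321870803833, 0.2215336114168167) 0.016849208623170853 tcp [0.57852826 0.22103297 0.24434972]
lens (0.5779213905334473, 0.22150152921676636) 0.017727486789226532 tcp [0.57852826 0.22103297 0.24434972]
```

Request:
drive_tool([
  {"gripper": 255,"offset": [0.03,-0.005,0.01],"angular": [0,0,0]},
  {"gripper": 255,"offset": [0.06,-0.005,0.03],"angular": [0,0,0]},
  {"gripper": 255,"offset": [0.06,-0.005,0.055],"angular": [0,0,0]},
  {"gripper": 255,"offset": [0.06,-0.005,0.07],"angular": [0,0,0]},
  {"gripper": 255,"offset": [0.06,-0.005,0.07],"angular": [0,0,0]},
])

```text
t: 6.0
eef_pos: [0.6366, 0.2261, 0.172]
tool_rot: [0.001, 1.0, -0.001, -0.003]
contact_force: [-0.3, -0.5, -2.8]
gripper_width: 0.521
grasp_force: 61.2
```

Request:
drive_tool([
  {"gripper": 255,"offset": [0,0,0],"angular": [0,0,0]},
  {"gripper": 255,"offset": [0,0,0],"angular": [0,0,0]},
])

```text
t: 6.2
eef_pos: [0.6387, 0.2285, 0.1765]
tool_rot: [-0.0, 1.0, 0.0, 0.001]
contact_force: [-0.1, 0.0, -2.0]
gripper_width: 0.521
grasp_force: 61.2
```

Run:
```python
from h import *
w=optics.camera_model("wrist");im=optics.read_camera("wrist")
cv2.imwrite("pics/w4f.png",im);np.save("w4.npy",w,allow_pickle=True)
s=optics.read_camera("side");cv2.imwrite("pics/s4f.png",s)
cv2.imwrite("pics/w4.png",np.hstack([im[0:384,90:420],cv2.resize(s[186:314,140:255],None,fx=3,fy=3,interpolation=cv2.INTER_CUBIC)]))
print({k:np.round(v,4) for k,v in bot.get_obs().items() if k in("t","eef_pos","tool_rot","contact_force")})
```

```text
{'t': np.float64(6.3), 'eef_pos': array([0.6387, 0.2286, 0.1765]), 'tool_rot': array([-5.0e-04,  1.0e+00,  2.0e-04,  1.1e-03]), 'contact_force': array([-0.1805,  0.3614, -2.5658])}
```

View pics/w4.png

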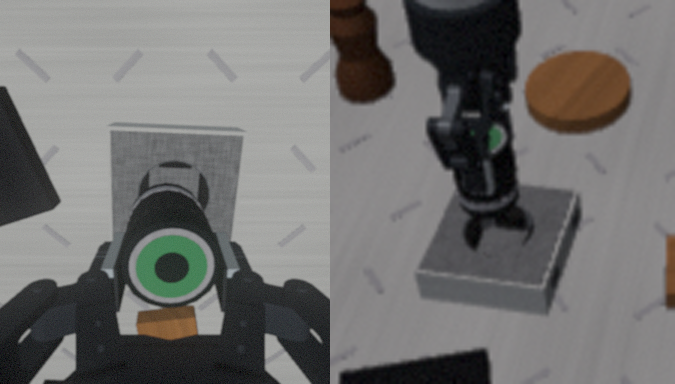

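Wrist half: glass at (261,266), hole left and right edges at x≈228 and 298, far edge at (264,162). Side half: the lens foot is centred at about crop (488,200), the hole at about (498,231).

Run:
```python
from h import *
w=np.load("w4.npy",allow_pickle=True).item();s=optics.camera_model("side");t=optics.camera_model("top")
f=lambda x,y:((x-330+.5)/3-.5+140,(y+.5)/3-.5+186)
print("side hole",toworld(s,f(498.5,231),.034),"edges x",toworld(s,[f(464,231),f(533,231)],.034)[:,:2])
print("side case foam corners",toworld(s,[f(465,187),f(580,192),f(549,288),f(418,270)],.034)[:,:2].round(4).tolist())
print("side foot",toworld(s,[f(459,195),f(519,195),f(488,200)],.0695)[:,:2])
print("wrist hole edges",toworld(w,[(228,190),(298,190),(264,162)],.034)[:,:2])
print("wrist corners far",toworld(w,[(200,130),(333,132)],.034)[:,:2])
im=cv2.imread("pics/w4f.png");h=cv2.cvtColor(im,cv2.COLOR_BGR2HSV);mk=((h[...,0]>50)&(h[...,0]<95)&(h[...,1]>60)).astype(np.uint8);mk[:220]=0
C=max(cv2.findContours(mk,0,1)[0],key=cv2.contourArea)
print("lens",cv2.minEnclosingCircle(toworld(w,C[:,0],.1315)[:,:2].astype(np.float32)))
print("foot far edge",toworld(w,[(262,187)],.0705)[:,:2])
```

```text
side hole [[0.64119003 0.2285116  0.034     ]] edges x [[0.66858034 0.23190158]
 [0.61384534 0.22512726]]
side case foam corners [[0.6821, 0.1851], [0.5859, 0.179], [0.5876, 0.279], [0.6921, 0.2747]]
side foot [[0.66901598 0.22655398]
 [0.62231611 0.22083007]
 [0.64493833 0.22893389]]
wrist hole edges [[0.6470444  0.25378881]
 [0.64705168 0.19923346]
 [0.66935983 0.22583197]]
wrist corners far [[0.69321979 0.27262255]
 [0.69178364 0.17550247]]
lens ((0.6422973871231079, 0.2285373955965042), 0.016836142167448997)
foot far edge [[0.66137451 0.22757262]]
```

Request:
drive_tool([
  {"gripper": 255,"offset": [-0.001,0.002,0.01],"angular": [0,0,0]},
  {"gripper": 255,"offset": [-0.001,0.002,0.02],"angular": [0,0,0]},
  {"gripper": 255,"offset": [-0.001,0.002,0.027],"angular": [0,0,0]},
  {"gripper": 255,"offset": [-0.001,0.002,0.027],"angular": [0,0,0]},
  {"gripper": 255,"offset": [-0.001,0.002,0.027],"angular": [0,0,0]},
])

```text
t: 6.8
eef_pos: [0.6371, 0.2264, 0.1474]
tool_rot: [0.0, 1.0, 0.0, -0.0]
contact_force: [0.1, -0.4, -2.2]
gripper_width: 0.525
grasp_force: 61.2
```

Run:
```python
from h import *
w=optics.camera_model("wrist");im=optics.read_camera("wrist")
cv2.imwrite("pics/w5f.png",im);np.save("w5.npy",w,allow_pickle=True)
s=optics.read_camera("side");cv2.imwrite("pics/s5f.png",s)
cv2.imwrite("pics/w5.png",np.hstack([cv2.resize(im[90:270,190:340],None,fx=2.5,fy=2.5,interpolation=cv2.INTER_CUBIC),cv2.resize(s[224:299,160:230],None,fx=6,fy=6,interpolation=cv2.INTER_CUBIC)]))
print({k:np.round(v,4) for k,v in bot.get_obs().items() if k in("t","eef_pos","tool_rot","contact_force")})
```

```text
{'t': np.float64(6.9), 'eef_pos': array([0.6375, 0.2265, 0.1481]), 'tool_rot': array([-1.e-04,  1.e+00,  1.e-04,  2.e-04]), 'contact_force': array([ 1.2666,  0.0564, -2.7382])}
```

View pics/w5.png

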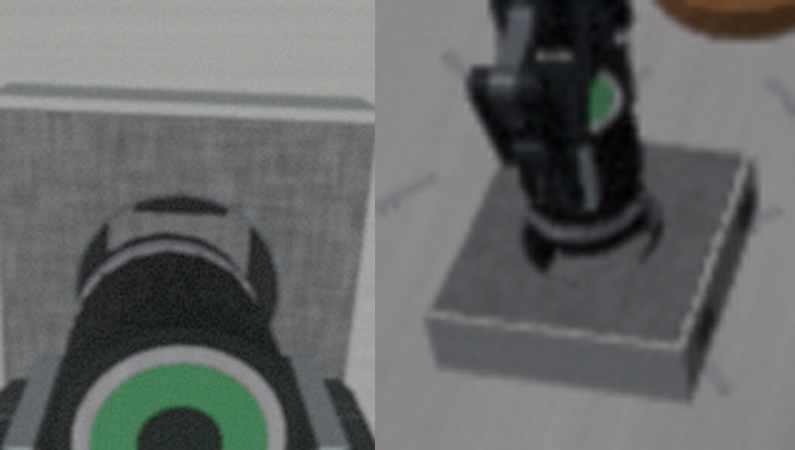

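Side: hole at x 522–663 (centre 592), lens ring centre ≈587 and about 14 mm above it, so aligned within 1 mm in x. Wrist: hole centre 177, lens foot ≈172–179, aligned within about 2 mm in y. I press on.

Request:
drive_tool([
  {"gripper": 255,"offset": [0,0,0.004],"angular": [0,0,0]},
  {"gripper": 255,"offset": [0,0,0.008],"angular": [0,0,0]},
  {"gripper": 255,"offset": [0,0,0.012],"angular": [0,0,0]},
  {"gripper": 255,"offset": [0,0,0.015],"angular": [0,0,0]},
  {"gripper": 255,"offset": [0,0,0.015],"angular": [0,0,0]},
])

```text
t: 7.4
eef_pos: [0.637, 0.2261, 0.1323]
tool_rot: [0.0, 1.0, 0.0, -0.0]
contact_force: [-0.8, -1.0, -3.0]
gripper_width: 0.519
grasp_force: 61.3
```

Request:
drive_tool([
  {"gripper": 255,"offset": [0,0,0.002],"angular": [0,0,0]},
  {"gripper": 255,"offset": [0,0,0.004],"angular": [0,0,0]},
  {"gripper": 255,"offset": [0,0,0.006],"angular": [0,0,0]},
  {"gripper": 255,"offset": [0,0,0.006],"angular": [0,0,0]},
  {"gripper": 255,"offset": [0,0,0.006],"angular": [0,0,0]},
])

```text
t: 7.9
eef_pos: [0.6383, 0.226, 0.1279]
tool_rot: [-0.0, 1.0, -0.0, 0.001]
contact_force: [0.2, -1.4, 5.6]
gripper_width: 0.524
grasp_force: 61.9
```

Request:
drive_tool([
  {"gripper": 255,"offset": [0,0,0.003],"angular": [0,0,0]},
  {"gripper": 255,"offset": [0,0,0.006],"angular": [0,0,0]},
  {"gripper": 255,"offset": [0,0,0.008],"angular": [0,0,0]},
  {"gripper": 255,"offset": [0,0,0.008],"angular": [0,0,0]},
  {"gripper": 255,"offset": [0,0,0.008],"angular": [0,0,0]},
])

```text
t: 8.4
eef_pos: [0.6372, 0.2257, 0.1183]
tool_rot: [0.0, 1.0, -0.0, -0.0]
contact_force: [2.2, -3.6, -2.1]
gripper_width: 0.517
grasp_force: 61.2
```

Request:
drive_tool([
  {"gripper": 255,"offset": [0,0,0.002],"angular": [0,0,0]},
  {"gripper": 255,"offset": [0,0,0.004],"angular": [0,0,0]},
  {"gripper": 255,"offset": [0,0,0.005],"angular": [0,0,0]},
  {"gripper": 255,"offset": [0,0,0.005],"angular": [0,0,0]},
  {"gripper": 255,"offset": [0,0,0.005],"angular": [0,0,0]},
])

```text
t: 8.9
eef_pos: [0.6374, 0.2261, 0.1146]
tool_rot: [0.0, 1.0, 0.0, 0.0]
contact_force: [-1.2, -5.0, 5.7]
gripper_width: 0.521
grasp_force: 61.4
```

Request:
drive_tool([
  {"gripper": 255,"offset": [0,0,0.001],"angular": [0,0,0]},
  {"gripper": 255,"offset": [0,0,0.002],"angular": [0,0,0]},
  {"gripper": 255,"offset": [0,0,0.003],"angular": [0,0,0]},
  {"gripper": 255,"offset": [0,0,0.003],"angular": [0,0,0]},
])

```text
t: 9.3
eef_pos: [0.638, 0.2263, 0.1144]
tool_rot: [0.0, 1.0, 0.0, 0.001]
contact_force: [-6.2, -6.0, 24.9]
gripper_width: 0.526
grasp_force: 62.1
```

The lens is home: foot at about 7 mm, floor stiff at 25 N. Releasing and going on to the meter.

Request:
drive_tool([
  {"gripper": 255,"offset": [0,0,-0.003],"angular": [0,0,0]},
  {"gripper": 130,"offset": [0,0,-0.003],"angular": [0,0,0]},
  {"gripper": 60,"offset": [0,0,-0.003],"angular": [0,0,0]},
  {"gripper": 0,"offset": [0,0,-0.003],"angular": [0,0,0]},
  {"gripper": 0,"offset": [0,0,-0.003],"angular": [0,0,0]},
])

```text
t: 9.8
eef_pos: [0.6366, 0.2276, 0.1134]
tool_rot: [-0.001, 1.0, 0.001, -0.0]
contact_force: [0.0, 0.3, 0.5]
gripper_width: 0.989
grasp_force: 0.0
```

Request:
drive_tool([
  {"gripper": 0,"offset": [0,0,0],"angular": [0,0,0]},
  {"gripper": 0,"offset": [0,0,-0.02],"angular": [0,0,0]},
  {"gripper": 0,"offset": [0,0,-0.06],"angular": [0,0,0]},
  {"gripper": 0,"offset": [0,0,-0.1],"angular": [0,0,0]},
  {"gripper": 0,"offset": [0,0,-0.14],"angular": [0,0,0]},
])

```text
t: 10.3
eef_pos: [0.6369, 0.2266, 0.2551]
tool_rot: [-0.0, 1.0, 0.0, -0.0]
contact_force: [-0.5, -0.6, -0.2]
gripper_width: 0.999
grasp_force: 0.0
```

Request:
drive_tool([
  {"gripper": 0,"offset": [-0.016,0.035,0],"angular": [0,0,0]},
  {"gripper": 0,"offset": [-0.033,0.07,0],"angular": [0,0,0]},
  {"gripper": 0,"offset": [-0.05,0.11,0],"angular": [0,0,0]},
  {"gripper": 0,"offset": [-0.066,0.145,0],"angular": [0,0,0]},
  {"gripper": 0,"offset": [-0.08,0.18,0],"angular": [0,0,0]},
])

```text
t: 10.8
eef_pos: [0.5563, 0.0451, 0.2539]
tool_rot: [-0.0, 1.0, 0.0, 0.0]
contact_force: [1.0, -0.4, 0.3]
gripper_width: 1.001
grasp_force: 0.0
```

Request:
drive_tool([
  {"gripper": 0,"offset": [-0.016,0.035,0],"angular": [0,0,0]},
  {"gripper": 0,"offset": [-0.033,0.07,0],"angular": [0,0,0]},
  {"gripper": 0,"offset": [-0.05,0.11,0],"angular": [0,0,0]},
  {"gripper": 0,"offset": [-0.066,0.145,0],"angular": [0,0,0]},
  {"gripper": 0,"offset": [-0.08,0.18,0],"angular": [0,0,0]},
])

```text
t: 11.3
eef_pos: [0.4764, -0.1349, 0.254]
tool_rot: [-0.0, 1.0, 0.0, 0.0]
contact_force: [-0.1, -1.0, 0.1]
gripper_width: 0.998
grasp_force: 0.0
```

Request:
drive_tool([
  {"gripper": 0,"offset": [-0.016,0.035,0],"angular": [0,0,0]},
  {"gripper": 0,"offset": [-0.033,0.07,0],"angular": [0,0,0]},
  {"gripper": 0,"offset": [-0.055,0.115,0],"angular": [0,0,0]},
  {"gripper": 0,"offset": [-0.055,0.115,0],"angular": [0,0,0]},
  {"gripper": 0,"offset": [-0.055,0.115,0],"angular": [0,0,0]},
])

```text
t: 11.8
eef_pos: [0.4219, -0.2496, 0.2539]
tool_rot: [-0.0, 1.0, -0.001, 0.0]
contact_force: [0.4, 0.5, 1.0]
gripper_width: 1.005
grasp_force: 0.0
```

Run:
```python
from h import *
w=optics.camera_model("wrist");im=optics.read_camera("wrist")
cv2.imwrite("pics/w6f.png",im);np.save("w6.npy",w,allow_pickle=True)
s=optics.read_camera("side")
cv2.imwrite("pics/w6.png",np.hstack([cv2.resize(im[60:316,140:400],None,fx=2,fy=2),cv2.resize(s[216:344,150:240],(270,512))[:512]]))
print({k:np.round(v,4) for k,v in bot.get_obs().items() if k in("t","eef_pos","tool_rot","contact_force")})
```

```text
{'t': np.float64(11.9), 'eef_pos': array([ 0.423 , -0.2476,  0.2539]), 'tool_rot': array([-3.e-04,  1.e+00,  9.e-04,  2.e-04]), 'contact_force': array([-0.1807,  0.9183,  0.1766])}
```

View pics/w6.png

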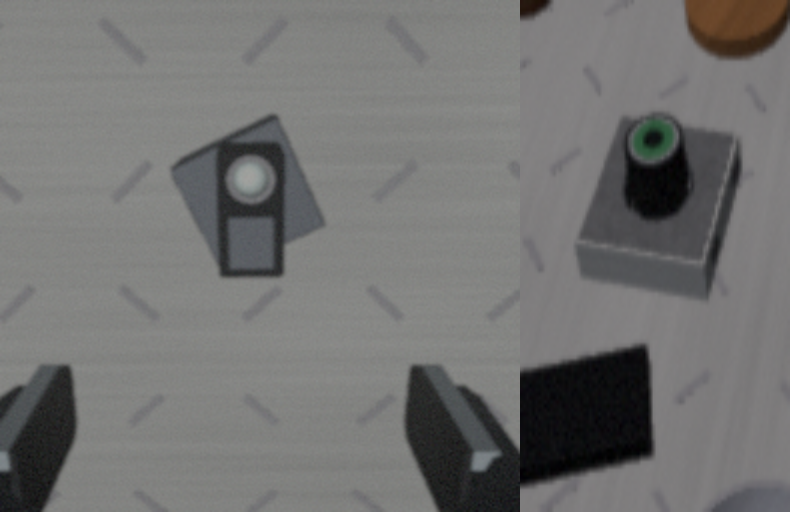

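The side crop shows the lens home and upright in the case. Wrist: meter top from about (249,135) to (282,197) in full-image pixels, aligned with the image; box corners at (226,144), (277,118) and (302,172).

Run:
```python
from h import *
w=np.load("w6.npy",allow_pickle=True).item()
f=lambda P:np.array(P)/2+[140,60]-.25
M=toworld(w,f([(218,143),(285,145),(283,275),(221,276)]),.076)[:,:2];print("meter",M.round(4).tolist(),M.mean(0))
print(" sides",np.linalg.norm(M-np.roll(M,1,0),axis=1))
B=toworld(w,f([(172,168),(275,117),(325,224)]),.04)[:,:2];d=B[1]-B[0];e=B[2]-B[1]
print("box",B,(B[0]+B[2])/2,np.linalg.norm(d),np.linalg.norm(e),np.degrees(np.arctan2(d[1],d[0])),np.degrees(np.arctan2(e[1],e[0])))
c=M.mean(0);rows([c[0],c[1],.062],-np.pi/2)
```

```text
meter [[0.4709, -0.2399], [0.4699, -0.2685], [0.4109, -0.2688], [0.4105, -0.2404]] [ 0.44057552 -0.2543918 ]
 sides [0.06033501 0.0285642  0.05900577 0.02843107]
box [[ 0.45420787 -0.21562021]
 [ 0.47864703 -0.26614667]
 [ 0.42534231 -0.2924985 ]] [ 0.43977509 -0.25405936] 0.05612660313277816 0.05946269257772172 -64.18740319623633 -153.69395129958133
offset [0.0175 0.0069 0.1379] ang [-0.001 -0.001  0.002] eef [ 0.423  -0.2476  0.2539] t 11.9 q [ 0.45  0.24 -0.05  2.04  0.01  0.87 -1.18]
```

Request:
drive_tool([
  {"gripper": 0,"offset": [0.016,0.006,0.03],"angular": [0,0,0]},
  {"gripper": 0,"offset": [0.016,0.006,0.07],"angular": [0,0,0]},
  {"gripper": 0,"offset": [0.016,0.006,0.1],"angular": [0,0,0]},
  {"gripper": 0,"offset": [0.016,0.006,0.125],"angular": [0,0,0]},
  {"gripper": 0,"offset": [0.016,0.006,0.136],"angular": [0,0,0]},
], grip_force=30)

```text
t: 12.4
eef_pos: [0.4383, -0.2525, 0.1158]
tool_rot: [-0.001, 1.0, 0.002, -0.001]
contact_force: [-0.5, 0.0, 1.1]
gripper_width: 1.004
grasp_force: 0.0
```

Request:
drive_tool([
  {"gripper": 0,"offset": [0,0,0],"angular": [0,0,0]},
  {"gripper": 60,"offset": [0,0,0],"angular": [0,0,0]},
  {"gripper": 110,"offset": [0,0,0],"angular": [0,0,0]},
  {"gripper": 160,"offset": [0,0,0],"angular": [0,0,0]},
  {"gripper": 255,"offset": [0,0,0],"angular": [0,0,0]},
])

```text
t: 12.9
eef_pos: [0.4389, -0.255, 0.1189]
tool_rot: [0.0, 1.0, 0.0, 0.001]
contact_force: [-3.6, 0.7, 8.1]
gripper_width: 0.347
grasp_force: 29.9
```

Request:
drive_tool([
  {"gripper": 255,"offset": [0,0,0],"angular": [0,0,0]},
  {"gripper": 255,"offset": [0,0,0],"angular": [0,0,0]},
  {"gripper": 255,"offset": [0,0,0],"angular": [0,0,0]},
  {"gripper": 255,"offset": [0,0,0],"angular": [0,0,0]},
])

```text
t: 13.3
eef_pos: [0.4389, -0.255, 0.1189]
tool_rot: [0.0, 1.0, 0.0, 0.001]
contact_force: [-1.3, -0.3, 7.2]
gripper_width: 0.344
grasp_force: 30.9
```

Request:
drive_tool([
  {"gripper": 255,"offset": [0,0,-0.005],"angular": [0,0,0]},
  {"gripper": 255,"offset": [0,0,-0.025],"angular": [0,0,0]},
  {"gripper": 255,"offset": [0,0,-0.05],"angular": [0,0,0]},
  {"gripper": 255,"offset": [0,0,-0.075],"angular": [0,0,0]},
  {"gripper": 255,"offset": [0,0,-0.08],"angular": [0,0,0]},
])

```text
t: 13.8
eef_pos: [0.4394, -0.2554, 0.2005]
tool_rot: [0.001, 1.0, -0.0, 0.002]
contact_force: [1.7, 0.6, -0.9]
gripper_width: 0.348
grasp_force: 30.1
```

Run:
```python
from h import *
w=optics.camera_model("wrist");im=optics.read_camera("wrist")
cv2.imwrite("pics/w7f.png",im);np.save("w7.npy",w,allow_pickle=True)
s=optics.read_camera("side")
cv2.imwrite("pics/w7.png",np.hstack([cv2.resize(im[60:384,90:410],None,fx=1.25,fy=1.25),cv2.resize(s[90:198,230:330],(375,405))]))
print({k:np.round(v,4) for k,v in bot.get_obs().items() if k in("t","eef_pos","tool_rot","contact_force","gripper_width")})
```

```text
{'t': np.float64(13.9), 'eef_pos': array([ 0.4386, -0.2549,  0.1985]), 'tool_rot': array([4.e-04, 1.e+00, 1.e-04, 8.e-04]), 'contact_force': array([-0.3271, -0.3398, -2.0492]), 'gripper_width': np.float64(0.3471)}
```

View pics/w7.png

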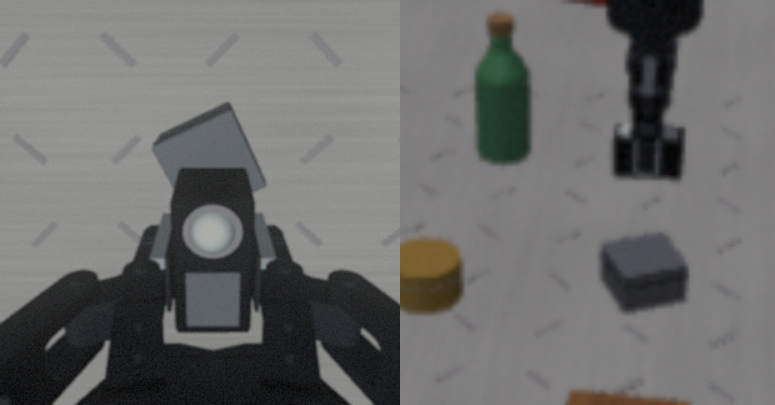

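The meter is held level. The tin, the box and the bottle stand untouched. Carrying it to the oblong plinth at (0.452, 0.225), yaw +8°.

Request:
drive_tool([
  {"gripper": 255,"offset": [0.005,-0.03,0],"angular": [0,0,0]},
  {"gripper": 255,"offset": [0.01,-0.07,0],"angular": [0,0,0]},
  {"gripper": 255,"offset": [0.013,-0.11,0],"angular": [0,0,0]},
  {"gripper": 255,"offset": [0.013,-0.15,0],"angular": [0,0,0]},
  {"gripper": 255,"offset": [0.013,-0.19,0],"angular": [0,0,0]},
])

```text
t: 14.4
eef_pos: [0.4503, -0.0632, 0.1965]
tool_rot: [-0.0, 1.0, 0.0, -0.001]
contact_force: [1.1, 0.6, -1.3]
gripper_width: 0.348
grasp_force: 30.1
```

Request:
drive_tool([
  {"gripper": 255,"offset": [0,-0.04,0],"angular": [0,0,0]},
  {"gripper": 255,"offset": [0,-0.08,0],"angular": [0,0,0]},
  {"gripper": 255,"offset": [0,-0.12,0],"angular": [0,0,0]},
  {"gripper": 255,"offset": [0,-0.16,0],"angular": [0,0,0]},
  {"gripper": 255,"offset": [0,-0.2,0],"angular": [0,0,0]},
])

```text
t: 14.9
eef_pos: [0.4502, 0.1365, 0.1965]
tool_rot: [0.0, 1.0, 0.0, -0.001]
contact_force: [1.5, -0.1, -1.6]
gripper_width: 0.349
grasp_force: 30.1
```

Request:
drive_tool([
  {"gripper": 255,"offset": [0,-0.04,0],"angular": [0,0,0]},
  {"gripper": 255,"offset": [0,-0.07,0],"angular": [0,0,-0.09]},
  {"gripper": 255,"offset": [0,-0.09,0.01],"angular": [0,0,-0.175]},
  {"gripper": 255,"offset": [0,-0.09,0.04],"angular": [0,0,-0.175]},
  {"gripper": 255,"offset": [0,-0.09,0.06],"angular": [0,0,-0.175]},
])

```text
t: 15.4
eef_pos: [0.4501, 0.2248, 0.135]
tool_rot: [0.001, 0.998, 0.07, -0.001]
contact_force: [-0.4, -1.1, -1.9]
gripper_width: 0.343
grasp_force: 30.1
```

Run:
```python
from h import *
w=optics.camera_model("wrist");im=optics.read_camera("wrist")
cv2.imwrite("pics/w8f.png",im);np.save("w8.npy",w,allow_pickle=True)
s=optics.read_camera("side")
cv2.imwrite("pics/w8.png",np.hstack([cv2.resize(im[60:384,90:410],None,fx=1.25,fy=1.25),cv2.resize(s[200:308,220:320],(375,405))]))
print({k:np.round(v,4) for k,v in bot.get_obs().items() if k in("t","eef_pos","tool_rot","contact_force","gripper_width")})
```

```text
{'t': np.float64(15.5), 'eef_pos': array([0.449 , 0.2233, 0.134 ]), 'tool_rot': array([ 0.0018,  0.9976,  0.0691, -0.0036]), 'contact_force': array([-0.968 , -0.4012, -1.9788]), 'gripper_width': np.float64(0.3477)}
```

View pics/w8.png

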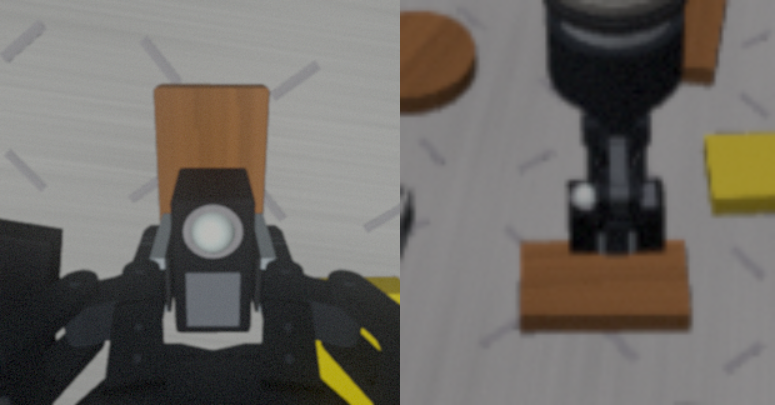

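Yaw and lateral alignment are good (plinth and meter both centred at crop x≈212). The side view suggests the meter sits a few mm toward -x; checking in numbers.

Run:
```python
from h import *
w=np.load("w8.npy",allow_pickle=True).item();s=optics.camera_model("side")
print("plinth far corners",toworld(w,np.array([(155,87),(268,87)])/1.25+[90,60],.02)[:,:2])
print("meter top far/near",toworld(w,np.array([(178,170),(250,170),(177,330),(251,330)])/1.25+[90,60],.134-.079+.036)[:,:2])
f=lambda P:np.array(P)/3.75+[220,200]
print("side plinth",toworld(s,f([(520,241),(685,241),(690,320),(520,318)]-np.array([400,0])),.02)[:,:2])
print("side meter bottom",toworld(s,f([(570,250),(664,250)]-np.array([400,0])),.134-.079)[:,:2])
```

```text
plinth far corners [[0.50306964 0.2618932 ]
 [0.51102672 0.20517342]]
meter top far/near [[0.48687257 0.24205008]
 [0.4902243  0.21808822]
 [0.41989496 0.23508978]
 [0.42391825 0.20611938]]
side plinth [[0.50968436 0.20477818]
 [0.40448486 0.19174189]
 [0.39735502 0.25425829]
 [0.5000304  0.265653  ]]
side meter bottom [[0.4724242  0.23859973]
 [0.41591838 0.23158466]]
```

Request:
drive_tool([
  {"gripper": 255,"offset": [0.004,0,0.01],"angular": [0,0,0]},
  {"gripper": 255,"offset": [0.004,0,0.02],"angular": [0,0,0]},
  {"gripper": 255,"offset": [0.004,0,0.028],"angular": [0,0,0]},
  {"gripper": 255,"offset": [0.004,0,0.033],"angular": [0,0,0]},
  {"gripper": 255,"offset": [0.004,0,0.033],"angular": [0,0,0]},
])

```text
t: 16.0
eef_pos: [0.4549, 0.2256, 0.1043]
tool_rot: [0.0, 0.998, 0.069, -0.0]
contact_force: [-0.0, -0.6, -1.2]
gripper_width: 0.345
grasp_force: 30.1
```

Request:
drive_tool([
  {"gripper": 255,"offset": [0,0,0.001],"angular": [0,0,0]},
  {"gripper": 255,"offset": [0,0,0.002],"angular": [0,0,0]},
  {"gripper": 255,"offset": [0,0,0.002],"angular": [0,0,0]},
])

```text
t: 16.3
eef_pos: [0.4553, 0.2259, 0.1031]
tool_rot: [-0.0, 0.998, 0.069, 0.0]
contact_force: [-0.6, -0.5, -1.5]
gripper_width: 0.343
grasp_force: 30.1
```

Request:
drive_tool([
  {"gripper": 255,"offset": [-0.002,0,0.001],"angular": [0,0,0]},
  {"gripper": 255,"offset": [-0.002,0,0.002],"angular": [0,0,0]},
  {"gripper": 255,"offset": [-0.002,0,0.003],"angular": [0,0,0]},
  {"gripper": 255,"offset": [-0.002,0,0.004],"angular": [0,0,0]},
  {"gripper": 255,"offset": [-0.002,0,0.004],"angular": [0,0,0]},
])

```text
t: 16.8
eef_pos: [0.4532, 0.2255, 0.0989]
tool_rot: [0.0, 0.998, 0.069, 0.0]
contact_force: [0.1, 0.2, -0.5]
gripper_width: 0.344
grasp_force: 30.2
```

Request:
drive_tool([
  {"gripper": 130,"offset": [0,0,0],"angular": [0,0,0]},
  {"gripper": 60,"offset": [0,0,0],"angular": [0,0,0]},
  {"gripper": 0,"offset": [0,0,0],"angular": [0,0,0]},
  {"gripper": 0,"offset": [0,0,0],"angular": [0,0,0]},
  {"gripper": 0,"offset": [0,0,-0.01],"angular": [0,0,0]},
])

```text
t: 17.3
eef_pos: [0.4526, 0.2251, 0.1083]
tool_rot: [0.001, 0.998, 0.069, -0.001]
contact_force: [0.2, -0.3, 0.1]
gripper_width: 0.998
grasp_force: 0.0
```

Request:
drive_tool([
  {"gripper": 0,"offset": [0,0,-0.03],"angular": [0,0,0]},
  {"gripper": 0,"offset": [0,0,-0.07],"angular": [0,0,0]},
  {"gripper": 0,"offset": [0,0,-0.11],"angular": [0,0,0]},
  {"gripper": 0,"offset": [0,0,-0.15],"angular": [0,0,0.09]},
  {"gripper": 0,"offset": [0,0,-0.15],"angular": [0,0,0.175]},
])

```text
t: 17.8
eef_pos: [0.4555, 0.2271, 0.2652]
tool_rot: [-0.003, 1.0, -0.001, 0.005]
contact_force: [-0.5, 0.7, -0.5]
gripper_width: 1.0
grasp_force: 0.0
```

Run:
```python
from h import *
w=np.load("w2.npy",allow_pickle=True).item();im=cv2.imread("pics/w2f.png");h=cv2.cvtColor(im,cv2.COLOR_BGR2HSV)
mk=((h[...,0]>12)&(h[...,0]<30)&(h[...,1]>110)&(h[...,2]>90)).astype(np.uint8);mk[210:]=0
C=max(cv2.findContours(mk,0,1)[0],key=cv2.contourArea);H=cv2.convexHull(C)[:,0]
print(cv2.boundingRect(C))
W=toworld(w,H,.04)[:,:2];print(cv2.minEnclosingCircle(W.astype(np.float32)))
w=np.load("w7.npy",allow_pickle=True).item()
B=toworld(w,np.array([(154,147),(229,108),(266,186)])/1.25+[90,60],.04)[:,:2];print(B,(B[0]+B[2])/2)
s=optics.read_camera("side");wm=optics.read_camera("wrist")
cv2.imwrite("pics/w9.png",np.hstack([cv2.resize(wm[0:300,100:400],(400,400)),cv2.resize(s[230:330,220:320],(400,400))]))
rows([.62,-.23,.2],-np.pi/2)
```

```text
(0, 129, 59, 81)
((0.6306093335151672, 0.00708602974191308), 0.04452560469508171)
[[ 0.45304525 -0.2164703 ]
 [ 0.47912824 -0.26610235]
 [ 0.42493727 -0.29244381]] [ 0.43899126 -0.25445705]
offset [0.1665 0.4557 0.0067] ang [-0.002 -0.004 -0.001] eef [0.4536 0.2258 0.2609] t 17.9 q [-0.35  0.27 -0.27  1.98  0.09  0.9  -2.24]
```

View pics/w9.png

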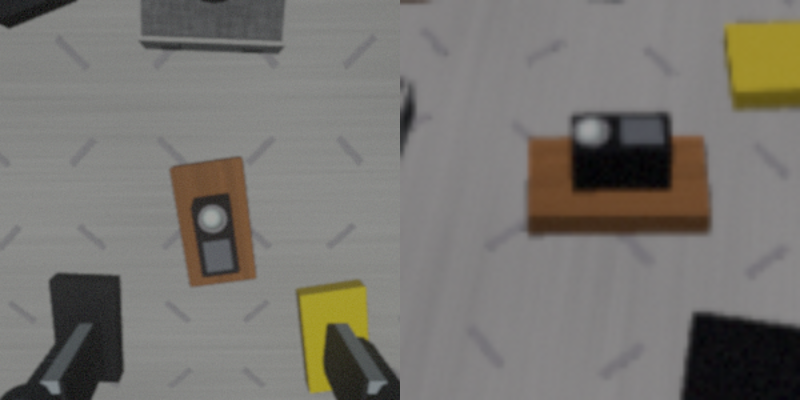

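The meter stands upright and centred on the oblong plinth (side: meter 573–670, plinth 528–708). Now the tin.

Run:
```python
from h import *
w=np.load("w2.npy",allow_pickle=True).item();im=cv2.imread("pics/w2f.png");h=cv2.cvtColor(im,cv2.COLOR_BGR2HSV)
mk=((h[...,0]>12)&(h[...,0]<30)&(h[...,1]>110)&(h[...,2]>90)).astype(np.uint8);mk[210:]=0;mk[:,:150]=0
C=max(cv2.findContours(mk,0,1)[0],key=cv2.contourArea);H=cv2.convexHull(C)[:,0]
print(cv2.boundingRect(C))
# top face: left/right extremes give y, x from widest row
W=toworld(w,H,.04)[:,:2];print(W.min(0),W.max(0),cv2.minEnclosingCircle(W.astype(np.float32)))
```

```text
(221, 140, 64, 54)
[ 0.61132008 -0.25815402] [ 0.66461946 -0.19583727] ((0.6326906681060791, -0.2266940027475357), 0.03209661319851875)
```

Request:
drive_tool([
  {"gripper": 0,"offset": [0.015,0.035,0],"angular": [0,0,0]},
  {"gripper": 0,"offset": [0.03,0.07,0],"angular": [0,0,0]},
  {"gripper": 0,"offset": [0.045,0.11,0],"angular": [0,0,0]},
  {"gripper": 0,"offset": [0.06,0.15,0],"angular": [0,0,0]},
  {"gripper": 0,"offset": [0.07,0.18,0],"angular": [0,0,0]},
])

```text
t: 18.4
eef_pos: [0.5232, 0.0425, 0.2581]
tool_rot: [0.001, 1.0, 0.0, -0.001]
contact_force: [0.9, -0.4, 0.8]
gripper_width: 1.002
grasp_force: 0.0
```

Request:
drive_tool([
  {"gripper": 0,"offset": [0.015,0.035,0],"angular": [0,0,0]},
  {"gripper": 0,"offset": [0.03,0.07,0],"angular": [0,0,0]},
  {"gripper": 0,"offset": [0.045,0.11,0],"angular": [0,0,0]},
  {"gripper": 0,"offset": [0.06,0.15,0],"angular": [0,0,0]},
  {"gripper": 0,"offset": [0.07,0.18,0],"angular": [0,0,0]},
])

```text
t: 18.9
eef_pos: [0.5931, -0.1374, 0.2579]
tool_rot: [0.0, 1.0, 0.0, -0.001]
contact_force: [-0.8, 0.4, -0.5]
gripper_width: 1.0
grasp_force: 0.0
```

Request:
drive_tool([
  {"gripper": 0,"offset": [0.01,0.035,0],"angular": [0,0,0]},
  {"gripper": 0,"offset": [0.02,0.07,0],"angular": [0,0,0]},
  {"gripper": 0,"offset": [0.026,0.095,0],"angular": [0,0,0]},
  {"gripper": 0,"offset": [0.026,0.095,0],"angular": [0,0,0]},
  {"gripper": 0,"offset": [0.026,0.095,0],"angular": [0,0,0]},
])

```text
t: 19.4
eef_pos: [0.6186, -0.2295, 0.2577]
tool_rot: [-0.001, 1.0, 0.0, -0.001]
contact_force: [0.6, 0.7, 0.7]
gripper_width: 0.997
grasp_force: 0.0
```

Request:
drive_tool([
  {"gripper": 0,"offset": [0,0,0],"angular": [0,0,0]},
])

```text
t: 19.5
eef_pos: [0.6191, -0.2277, 0.2582]
tool_rot: [-0.001, 1.0, 0.001, -0.001]
contact_force: [-0.0, -0.0, 0.7]
gripper_width: 0.999
grasp_force: 0.0
```

Run:
```python
from h import *
w=optics.camera_model("wrist");im=optics.read_camera("wrist");cv2.imwrite("pics/w10f.png",im);np.save("w10.npy",w,allow_pickle=True)
h=cv2.cvtColor(im,cv2.COLOR_BGR2HSV)
mk=((h[...,0]>12)&(h[...,0]<30)&(h[...,1]>110)&(h[...,2]>60)).astype(np.uint8);mk[:,:170]=0;mk[:,370:]=0
C=max(cv2.findContours(mk,0,1)[0],key=cv2.contourArea);H=cv2.convexHull(C)[:,0]
print(cv2.boundingRect(C),np.median(h[mk>0],axis=0))
W=toworld(w,H,.04)[:,:2];c,r=cv2.minEnclosingCircle(W.astype(np.float32));print(W.min(0),W.max(0),c,r)
rows([c[0],c[1],.024],-np.pi/2)
```

```text
(229, 130, 62, 62) [ 20. 142. 125.]
[ 0.60010315 -0.25799338] [ 0.66389316 -0.19535003] (0.6323633790016174, -0.22693009674549103) 0.032451726496219635
offset [ 0.0133 -0.0004  0.1805] ang [-0.002  0.001  0.004] eef [ 0.6192 -0.2276  0.2585] t 19.55 q [ 0.3   0.5  -0.06  1.63  0.03  1.01 -1.34]
```

Request:
drive_tool([
  {"gripper": 0,"offset": [0.012,0,0.04],"angular": [0,0,0]},
  {"gripper": 0,"offset": [0.012,0,0.08],"angular": [0,0,0]},
  {"gripper": 0,"offset": [0.012,0,0.12],"angular": [0,0,0]},
  {"gripper": 0,"offset": [0.012,0,0.16],"angular": [0,0,0]},
  {"gripper": 0,"offset": [0.012,0,0.182],"angular": [0,0,0]},
])

```text
t: 20.05
eef_pos: [0.6297, -0.2271, 0.0735]
tool_rot: [-0.001, 1.0, 0.001, -0.002]
contact_force: [0.8, -0.4, -0.8]
gripper_width: 1.007
grasp_force: 0.0
```

Request:
drive_tool([
  {"gripper": 0,"offset": [0,0,0],"angular": [0,0,0]},
  {"gripper": 40,"offset": [0,0,0],"angular": [0,0,0]},
  {"gripper": 80,"offset": [0,0,0],"angular": [0,0,0]},
  {"gripper": 255,"offset": [0,0,0],"angular": [0,0,0]},
  {"gripper": 255,"offset": [0,0,0],"angular": [0,0,0]},
], grip_force=40)

```text
t: 20.55
eef_pos: [0.6325, -0.2295, 0.0789]
tool_rot: [0.0, 1.0, 0.0, 0.002]
contact_force: [-1.2, 1.2, 7.0]
gripper_width: 0.762
grasp_force: 45.3
```

Request:
drive_tool([
  {"gripper": 255,"offset": [0,0,0],"angular": [0,0,0]},
  {"gripper": 255,"offset": [0,0,-0.003],"angular": [0,0,0]},
  {"gripper": 255,"offset": [0,0,-0.02],"angular": [0,0,0]},
  {"gripper": 255,"offset": [0,0,-0.05],"angular": [0,0,0]},
  {"gripper": 255,"offset": [0,0,-0.08],"angular": [0,0,0]},
])

```text
t: 21.05
eef_pos: [0.6309, -0.2295, 0.1584]
tool_rot: [-0.0, 1.0, 0.0, -0.0]
contact_force: [0.7, -0.5, -0.7]
gripper_width: 0.758
grasp_force: 44.7
```

Request:
drive_tool([
  {"gripper": 255,"offset": [0,0,0],"angular": [0,0,0]},
  {"gripper": 255,"offset": [0,0,0],"angular": [0,0,0]},
])

```text
t: 21.25
eef_pos: [0.6317, -0.2296, 0.1586]
tool_rot: [0.0, 1.0, 0.0, 0.001]
contact_force: [-0.4, 0.1, -1.2]
gripper_width: 0.763
grasp_force: 44.7
```

Run:
```python
from h import *
w=np.load("w3.npy",allow_pickle=True).item();im=cv2.imread("pics/w3.png");h=cv2.cvtColor(im,cv2.COLOR_BGR2HSV)
mk=((h[...,0]<20)&(h[...,1]>90)).astype(np.uint8);mk[200:]=0;mk[:,:370]=0
C=max(cv2.findContours(mk,0,1)[0],key=cv2.contourArea);W=toworld(w,C[:,0],.02)[:,:2];print(cv2.minEnclosingCircle(W.astype(np.float32)),W.min(0),W.max(0))
```

```text
((0.6249781847000122, 0.033569060266017914), 0.051901884377002716) [ 0.57493201 -0.01723709] [0.67131688 0.08267146]
```

Request:
drive_tool([
  {"gripper": 255,"offset": [-0.003,-0.03,0],"angular": [0,0,0]},
  {"gripper": 255,"offset": [-0.006,-0.065,0],"angular": [0,0,0]},
  {"gripper": 255,"offset": [-0.009,-0.1,0],"angular": [0,0,0]},
  {"gripper": 255,"offset": [-0.011,-0.14,0],"angular": [0,0,0]},
  {"gripper": 255,"offset": [-0.011,-0.17,0],"angular": [0,0,0]},
])

```text
t: 21.75
eef_pos: [0.6189, -0.0565, 0.1557]
tool_rot: [-0.001, 1.0, 0.001, -0.001]
contact_force: [0.8, 0.5, -1.2]
gripper_width: 0.763
grasp_force: 44.8
```

Request:
drive_tool([
  {"gripper": 255,"offset": [0,-0.03,0],"angular": [0,0,0]},
  {"gripper": 255,"offset": [0,-0.06,0],"angular": [0,0,0]},
  {"gripper": 255,"offset": [0,-0.088,0],"angular": [0,0,0]},
  {"gripper": 255,"offset": [0,-0.088,0.01],"angular": [0,0,0]},
  {"gripper": 255,"offset": [0,-0.088,0.02],"angular": [0,0,0]},
])

```text
t: 22.25
eef_pos: [0.6196, 0.0293, 0.1358]
tool_rot: [0.0, 1.0, 0.001, -0.001]
contact_force: [-0.1, -0.6, -1.0]
gripper_width: 0.761
grasp_force: 44.8
```

Run:
```python
from h import *
w=optics.camera_model("wrist");im=optics.read_camera("wrist")
s=optics.read_camera("side")
cv2.imwrite("pics/w11.png",np.hstack([cv2.resize(im[60:384,90:410],None,fx=1.25,fy=1.25),cv2.resize(s[150:258,175:275],(375,405))]));np.save("w11.npy",w,allow_pickle=True)
print({k:np.round(v,4) for k,v in bot.get_obs().items() if k in("t","eef_pos","tool_rot","contact_force","gripper_width")})
```

```text
{'t': np.float64(22.35), 'eef_pos': array([0.6186, 0.027 , 0.1345]), 'tool_rot': array([ 8.0e-04,  1.0e+00, -5.0e-04, -2.3e-03]), 'contact_force': array([-0.1338, -0.2282, -0.4959]), 'gripper_width': np.float64(0.7653)}
```

View pics/w11.png

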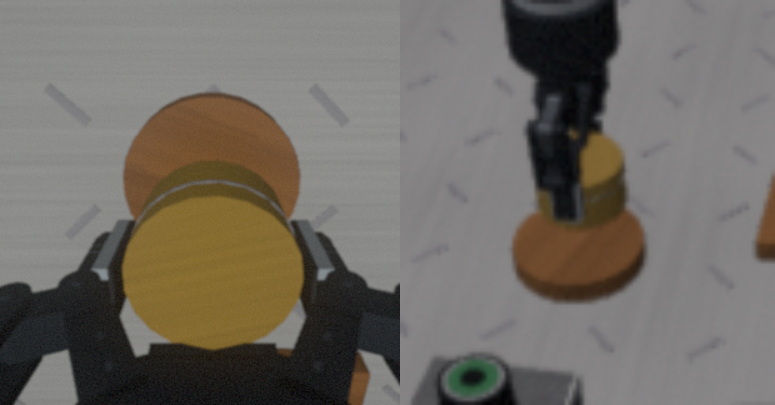

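Tin over plinth: the wrist view has both centred at x≈212, the side view has tin at 581 and plinth at 579. Lowering.

Request:
drive_tool([
  {"gripper": 255,"offset": [0.002,0,0.01],"angular": [0,0,0]},
  {"gripper": 255,"offset": [0.002,0,0.02],"angular": [0,0,0]},
  {"gripper": 255,"offset": [0.002,0,0.03],"angular": [0,0,0]},
  {"gripper": 255,"offset": [0.002,0,0.034],"angular": [0,0,0]},
  {"gripper": 255,"offset": [0.002,0,0.036],"angular": [0,0,0]},
])

```text
t: 22.85
eef_pos: [0.6219, 0.0284, 0.1001]
tool_rot: [0.0, 1.0, 0.0, -0.001]
contact_force: [-0.0, 0.2, -1.9]
gripper_width: 0.761
grasp_force: 44.8
```

Request:
drive_tool([
  {"gripper": 255,"offset": [0,0,0.001],"angular": [0,0,0]},
  {"gripper": 255,"offset": [0,0,0.002],"angular": [0,0,0]},
  {"gripper": 255,"offset": [0,0,0.002],"angular": [0,0,0]},
])

```text
t: 23.15
eef_pos: [0.6225, 0.0286, 0.0992]
tool_rot: [-0.0, 1.0, 0.0, 0.0]
contact_force: [0.4, -0.8, -1.8]
gripper_width: 0.765
grasp_force: 44.8
```

Request:
drive_tool([
  {"gripper": 255,"offset": [-0.001,0,0.001],"angular": [0,0,0]},
  {"gripper": 255,"offset": [-0.001,0,0.002],"angular": [0,0,0]},
  {"gripper": 255,"offset": [-0.001,0,0.003],"angular": [0,0,0]},
  {"gripper": 255,"offset": [-0.001,0,0.003],"angular": [0,0,0]},
])

```text
t: 23.55
eef_pos: [0.6222, 0.0286, 0.0988]
tool_rot: [-0.0, 1.0, 0.0, 0.001]
contact_force: [-6.3, -1.2, 19.7]
gripper_width: 0.762
grasp_force: 47.0
```

Request:
drive_tool([
  {"gripper": 255,"offset": [0,0,-0.003],"angular": [0,0,0]},
  {"gripper": 80,"offset": [0,0,-0.003],"angular": [0,0,0]},
  {"gripper": 0,"offset": [0,0,-0.003],"angular": [0,0,0]},
  {"gripper": 0,"offset": [0,0,-0.003],"angular": [0,0,0]},
  {"gripper": 0,"offset": [0,0,-0.005],"angular": [0,0,0]},
])

```text
t: 24.05
eef_pos: [0.621, 0.0286, 0.1005]
tool_rot: [0.0, 1.0, 0.0, -0.0]
contact_force: [-0.2, 0.5, 0.3]
gripper_width: 1.001
grasp_force: 0.0
```

Request:
drive_tool([
  {"gripper": 0,"offset": [0,0,-0.02],"angular": [0,0,0]},
  {"gripper": 0,"offset": [0,0,-0.05],"angular": [0,0,0]},
  {"gripper": 0,"offset": [0,0,-0.09],"angular": [0,0,0]},
  {"gripper": 0,"offset": [0,0,-0.13],"angular": [0,0,0]},
  {"gripper": 0,"offset": [0,0,-0.14],"angular": [0,0,0]},
])

```text
t: 24.55
eef_pos: [0.6235, 0.0288, 0.246]
tool_rot: [-0.0, 1.0, 0.0, 0.004]
contact_force: [0.4, -0.3, 1.4]
gripper_width: 0.997
grasp_force: 0.0
```

Request:
drive_tool([
  {"gripper": 0,"offset": [-0.02,0.03,0],"angular": [0,0,0]},
  {"gripper": 0,"offset": [-0.045,0.06,0],"angular": [0,0,0]},
  {"gripper": 0,"offset": [-0.07,0.09,0],"angular": [0,0,0]},
  {"gripper": 0,"offset": [-0.095,0.12,0],"angular": [0,0,0]},
  {"gripper": 0,"offset": [-0.11,0.15,0],"angular": [0,0,0]},
])

```text
t: 25.05
eef_pos: [0.5091, -0.1226, 0.2404]
tool_rot: [-0.0, 1.0, 0.0, -0.001]
contact_force: [0.6, 0.2, 0.4]
gripper_width: 0.997
grasp_force: 0.0
```

Request:
drive_tool([
  {"gripper": 0,"offset": [-0.02,0.03,0],"angular": [0,0,0]},
  {"gripper": 0,"offset": [-0.045,0.06,0],"angular": [0,0,0]},
  {"gripper": 0,"offset": [-0.07,0.09,0],"angular": [0,0,0]},
  {"gripper": 0,"offset": [-0.08,0.12,0],"angular": [0,0,0]},
  {"gripper": 0,"offset": [-0.08,0.13,0],"angular": [0,0,0]},
])

```text
t: 25.55
eef_pos: [0.4289, -0.2547, 0.2407]
tool_rot: [0.001, 1.0, -0.003, -0.001]
contact_force: [-0.1, 0.6, -0.3]
gripper_width: 1.0
grasp_force: 0.0
```

Request:
drive_tool([
  {"gripper": 0,"offset": [0,0,0],"angular": [0,0,-0.15]},
  {"gripper": 0,"offset": [0,0,0],"angular": [0,0,-0.3]},
  {"gripper": 0,"offset": [0,0,0],"angular": [0,0,-0.45]},
  {"gripper": 0,"offset": [0,0,0],"angular": [0,0,-0.58]},
  {"gripper": 0,"offset": [0,0,0],"angular": [0,0,-0.58]},
])

```text
t: 26.05
eef_pos: [0.4317, -0.2509, 0.2406]
tool_rot: [-0.0, 0.974, 0.227, -0.0]
contact_force: [0.2, 0.1, -0.0]
gripper_width: 1.001
grasp_force: 0.0
```

Run:
```python
from h import *
w=optics.camera_model("wrist");im=optics.read_camera("wrist")
s=optics.read_camera("side")
cv2.imwrite("pics/w12.png",np.hstack([im[0:384,90:410],cv2.resize(s[150:253,190:280],(336,384))]));np.save("w12.npy",w,allow_pickle=True)
print({k:np.round(v,4) for k,v in bot.get_obs().items() if k in("t","eef_pos","tool_rot","contact_force","gripper_width")})
rows([.4395,-.254,.024],np.radians(-63.9))
```

```text
{'t': np.float64(26.15), 'eef_pos': array([ 0.4316, -0.2511,  0.2407]), 'tool_rot': array([-2.000e-04,  9.744e-01,  2.249e-01, -0.000e+00]), 'contact_force': array([ 0.7409,  0.7901, -0.0549]), 'gripper_width': np.float64(1.0006)}
offset [0.0058 0.0062 0.1627] ang [-0.001 -0.    -0.002] eef [ 0.4316 -0.2511  0.2407] t 26.15 q [ 0.45  0.27 -0.06  2.03  0.02  0.84 -0.73]
```

View pics/w12.png

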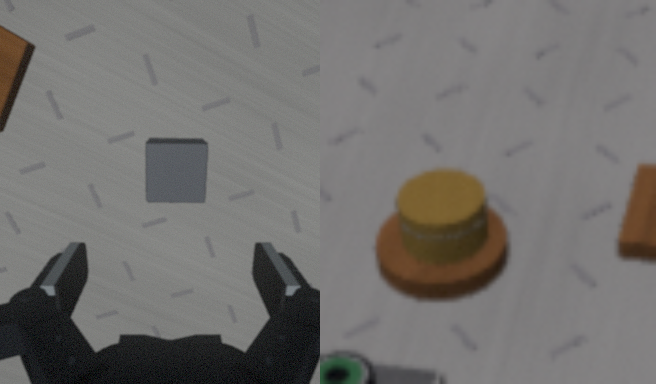

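The tin stands centred on the round plinth. The box top spans (146–208, 144–203) in the crop, squared to the gripper.

Run:
```python
from h import *
w=np.load("w12.npy",allow_pickle=True).item()
B=toworld(w,[(236,144),(297.5,144),(296,203),(236.5,203)],.04)[:,:2];print(B,B.mean(0));c=B.mean(0)
rows([c[0],c[1],.024],np.radians(-63.9))
```

```text
[[ 0.45241821 -0.21502303]
 [ 0.47800974 -0.26704093]
 [ 0.42492736 -0.29419934]
 [ 0.39846209 -0.24040296]] [ 0.43845435 -0.25416656]
offset [0.0048 0.0058 0.1627] ang [-0.001 -0.    -0.002] eef [ 0.4316 -0.2511  0.2407] t 26.15 q [ 0.45  0.27 -0.06  2.03  0.02  0.84 -0.73]
```

Request:
drive_tool([
  {"gripper": 0,"offset": [0.005,0.006,0.04],"angular": [0,0,0]},
  {"gripper": 0,"offset": [0.005,0.006,0.08],"angular": [0,0,0]},
  {"gripper": 0,"offset": [0.005,0.006,0.12],"angular": [0,0,0]},
  {"gripper": 0,"offset": [0.005,0.006,0.15],"angular": [0,0,0]},
  {"gripper": 0,"offset": [0.005,0.006,0.163],"angular": [0,0,0]},
])

```text
t: 26.65
eef_pos: [0.4373, -0.2537, 0.0753]
tool_rot: [-0.001, 0.974, 0.225, -0.002]
contact_force: [-0.4, 0.4, 0.3]
gripper_width: 1.001
grasp_force: 0.0
```

Request:
drive_tool([
  {"gripper": 0,"offset": [0,0,0],"angular": [0,0,0]},
  {"gripper": 40,"offset": [0,0,0],"angular": [0,0,0]},
  {"gripper": 90,"offset": [0,0,0],"angular": [0,0,0]},
  {"gripper": 255,"offset": [0,0,0],"angular": [0,0,0]},
  {"gripper": 255,"offset": [0,0,0],"angular": [0,0,0]},
])

```text
t: 27.15
eef_pos: [0.4396, -0.2551, 0.0796]
tool_rot: [0.001, 0.974, 0.226, 0.001]
contact_force: [0.6, 0.2, 7.6]
gripper_width: 0.699
grasp_force: 44.4
```

Request:
drive_tool([
  {"gripper": 255,"offset": [0,0,0],"angular": [0,0,0]},
  {"gripper": 255,"offset": [0,0,-0.003],"angular": [0,0,0]},
  {"gripper": 255,"offset": [0,0,-0.02],"angular": [0,0,0]},
  {"gripper": 255,"offset": [0,0,-0.05],"angular": [0,0,0]},
  {"gripper": 255,"offset": [0,0,-0.08],"angular": [0,0,0]},
])

```text
t: 27.65
eef_pos: [0.4379, -0.2545, 0.1589]
tool_rot: [-0.0, 0.974, 0.226, -0.0]
contact_force: [0.3, -0.2, -1.1]
gripper_width: 0.693
grasp_force: 43.7
```

Request:
drive_tool([
  {"gripper": 255,"offset": [0,0,0],"angular": [0,0,0.15]},
  {"gripper": 255,"offset": [0,0,0],"angular": [0,0,0.3]},
  {"gripper": 255,"offset": [0,0,0],"angular": [0,0,0.45]},
  {"gripper": 255,"offset": [0,0,0],"angular": [0,0,0.58]},
  {"gripper": 255,"offset": [0,0,0],"angular": [0,0,0.58]},
])

```text
t: 28.15
eef_pos: [0.4384, -0.2545, 0.1583]
tool_rot: [0.0, 1.0, -0.0, 0.0]
contact_force: [-0.7, -0.3, -1.7]
gripper_width: 0.697
grasp_force: 43.7
```

Run:
```python
from h import *
print({k:np.round(v,4) for k,v in bot.get_obs().items() if k in("t","eef_pos","tool_rot","contact_force","gripper_width")})
rows([.438,-.0275,.1],-np.pi/2)
```

```text
{'t': np.float64(28.15), 'eef_pos': array([ 0.4384, -0.2545,  0.1583]), 'tool_rot': array([ 1.e-04,  1.e+00, -3.e-04,  1.e-04]), 'contact_force': array([-0.7274, -0.2828, -1.6768]), 'gripper_width': np.float64(0.697)}
offset [-0.0005 -0.227   0.0042] ang [ 0.    -0.    -0.001] eef [ 0.4384 -0.2545  0.1583] t 28.15 q [ 0.35  0.4   0.06  2.08 -0.04  0.66 -1.13]
```

Request:
drive_tool([
  {"gripper": 255,"offset": [0,-0.03,0],"angular": [0,0,0]},
  {"gripper": 255,"offset": [0,-0.065,0],"angular": [0,0,0]},
  {"gripper": 255,"offset": [0,-0.1,0],"angular": [0,0,0]},
  {"gripper": 255,"offset": [0,-0.13,0],"angular": [0,0,0]},
  {"gripper": 255,"offset": [0,-0.16,0],"angular": [0,0,0]},
])

```text
t: 28.65
eef_pos: [0.4383, -0.0934, 0.1582]
tool_rot: [0.0, 1.0, 0.002, 0.0]
contact_force: [0.2, -0.4, -1.5]
gripper_width: 0.694
grasp_force: 43.8
```

Request:
drive_tool([
  {"gripper": 255,"offset": [0,-0.03,0],"angular": [0,0,0]},
  {"gripper": 255,"offset": [0,-0.055,0],"angular": [0,0,0]},
  {"gripper": 255,"offset": [0,-0.067,0],"angular": [0,0,0]},
  {"gripper": 255,"offset": [0,-0.067,0.015],"angular": [0,0,0]},
  {"gripper": 255,"offset": [0,-0.067,0.03],"angular": [0,0,0]},
])

```text
t: 29.15
eef_pos: [0.4389, -0.0277, 0.1281]
tool_rot: [0.0, 1.0, 0.001, 0.001]
contact_force: [-0.5, -0.6, -1.2]
gripper_width: 0.699
grasp_force: 44.0
```

Run:
```python
from h import *
w=optics.camera_model("wrist");im=optics.read_camera("wrist")
s=optics.read_camera("side")
cv2.imwrite("pics/w13.png",np.hstack([cv2.resize(im[60:384,90:410],None,fx=1.25,fy=1.25),cv2.resize(s[140:248,240:340],(375,405))]));np.save("w13.npy",w,allow_pickle=True)
print({k:np.round(v,4) for k,v in bot.get_obs().items() if k in("t","eef_pos","tool_rot","contact_force","gripper_width")})
```

```text
{'t': np.float64(29.25), 'eef_pos': array([ 0.4374, -0.0282,  0.1268]), 'tool_rot': array([ 3.0e-04,  1.0e+00,  7.0e-04, -1.4e-03]), 'contact_force': array([ 0.5041,  0.7656, -1.11  ]), 'gripper_width': np.float64(0.6987)}
```

View pics/w13.png

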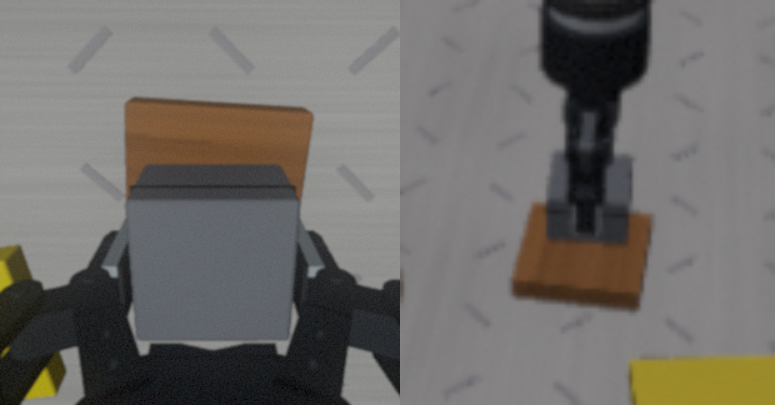

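The box is centred over the square plinth (side: box 589, plinth 585; wrist: 213 against 218). Lowering.

Request:
drive_tool([
  {"gripper": 255,"offset": [0,0.001,0.01],"angular": [0,0,0]},
  {"gripper": 255,"offset": [0,0.001,0.018],"angular": [0,0,0]},
  {"gripper": 255,"offset": [0,0.001,0.025],"angular": [0,0,0]},
  {"gripper": 255,"offset": [0,0.001,0.028],"angular": [0,0,0]},
  {"gripper": 255,"offset": [0,0.001,0.028],"angular": [0,0,0]},
])

```text
t: 29.75
eef_pos: [0.4385, -0.0288, 0.0999]
tool_rot: [0.0, 1.0, 0.0, -0.0]
contact_force: [0.9, -0.3, -1.1]
gripper_width: 0.698
grasp_force: 43.8
```

Request:
drive_tool([
  {"gripper": 255,"offset": [0,0,0.001],"angular": [0,0,0]},
  {"gripper": 255,"offset": [0,0,0.002],"angular": [0,0,0]},
  {"gripper": 255,"offset": [0,0,0.002],"angular": [0,0,0]},
])

```text
t: 30.05
eef_pos: [0.4385, -0.0288, 0.0995]
tool_rot: [0.0, 1.0, 0.0, 0.0]
contact_force: [-9.1, 1.3, 28.2]
gripper_width: 0.701
grasp_force: 47.4
```

Contact. I'll release, rise, and check everything.

Request:
drive_tool([
  {"gripper": 255,"offset": [0,0,-0.003],"angular": [0,0,0]},
  {"gripper": 80,"offset": [0,0,-0.003],"angular": [0,0,0]},
  {"gripper": 0,"offset": [0,0,-0.003],"angular": [0,0,0]},
  {"gripper": 0,"offset": [0,0,-0.003],"angular": [0,0,0]},
  {"gripper": 0,"offset": [0,0,-0.005],"angular": [0,0,0]},
])

```text
t: 30.55
eef_pos: [0.4383, -0.0286, 0.1026]
tool_rot: [0.0, 1.0, 0.0, -0.0]
contact_force: [0.0, -0.2, -1.1]
gripper_width: 0.998
grasp_force: 0.0
```

Request:
drive_tool([
  {"gripper": 0,"offset": [0,0,-0.02],"angular": [0,0,0]},
  {"gripper": 0,"offset": [0,0,-0.06],"angular": [0,0,0]},
  {"gripper": 0,"offset": [0,0,-0.1],"angular": [0,0,0]},
  {"gripper": 0,"offset": [0,0,-0.14],"angular": [0,0,0]},
  {"gripper": 0,"offset": [0,0,-0.18],"angular": [0,0,0]},
])

```text
t: 31.05
eef_pos: [0.438, -0.0287, 0.2846]
tool_rot: [0.0, 1.0, 0.0, -0.0]
contact_force: [0.6, 0.5, -0.3]
gripper_width: 1.001
grasp_force: 0.0
```

Request:
drive_tool([
  {"gripper": 0,"offset": [0,0.04,0],"angular": [0,0,0]},
  {"gripper": 0,"offset": [0,0.08,0],"angular": [0,0,0]},
  {"gripper": 0,"offset": [0,0.12,0],"angular": [0,0,0]},
  {"gripper": 0,"offset": [0,0.16,0],"angular": [0,0,0]},
  {"gripper": 0,"offset": [0,0.2,0],"angular": [0,0,0]},
])

```text
t: 31.55
eef_pos: [0.4381, -0.2302, 0.283]
tool_rot: [0.0, 1.0, 0.0, 0.0]
contact_force: [0.3, 0.4, 0.0]
gripper_width: 1.001
grasp_force: 0.0
```

Request:
drive_tool([
  {"gripper": 0,"offset": [0,0.03,0],"angular": [0,0,0]},
  {"gripper": 0,"offset": [0,0.06,0],"angular": [0,0,0]},
  {"gripper": 0,"offset": [0,0.08,0],"angular": [0,0,0]},
  {"gripper": 0,"offset": [0,0.08,0],"angular": [0,0,0]},
  {"gripper": 0,"offset": [0,0.08,0],"angular": [0,0,0]},
])

```text
t: 32.05
eef_pos: [0.4383, -0.3084, 0.2826]
tool_rot: [-0.0, 1.0, -0.0, -0.0]
contact_force: [0.3, -0.3, 0.0]
gripper_width: 0.999
grasp_force: 0.0
```

Run:
```python
from h import *
s=optics.read_camera("side");t=optics.read_camera("top")
cv2.imwrite("pics/end.png",np.hstack([cv2.resize(t[115:235,140:290],(400,320)),cv2.resize(s[170:320,155:342],(400,320))]))
```

```text
(no output)
```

View pics/end.png

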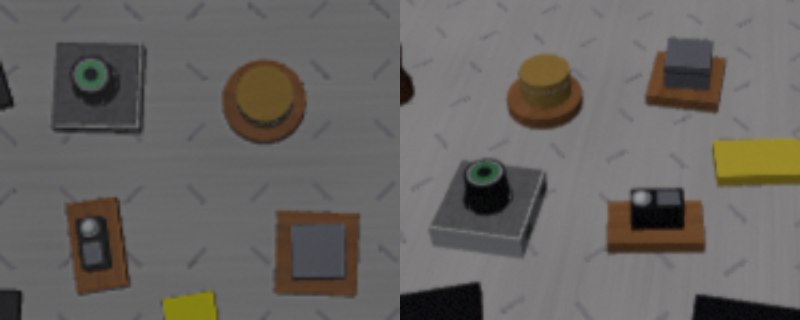

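Both views show all four goods upright and centred in their places: lens in the case, tin, box and meter on their plinths.

```bash
python3 -c "
from station import bot
print(bot.hand_in())"
```

```text
the job is handed in; nothing more can be done
None
```

I handed the job in at about 32 s: the last pictures show the lens home in the case, the tin, box and meter upright and centred on their plinths, and the arm clear; the bottle and bowl were never touched, and no verdict came back.

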